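Move a control board to the spare slot with its ejector levers

ROBOT

A 6-joint arm with a two-finger parallel gripper is mounted at the origin on the work surface. World frame = base frame: x ahead of the robot, y to its left, z up, the work surface at z = 0. Lengths are in m, angles in degrees, forces in N, time in s.
With the tool pointing down it reaches from about 0.25 to 0.725 m from the base axis. Payload 9.7 kg.
Tool frame: the origin (TCP) lies where the fingers leave the gripper's body, on its centre line; the fingertips stand 73 mm ahead of it and the grasp point (between the pads) lies 54 mm ahead of it; y points along the fingers, x is the direction in which the jaws open and shut, and the axes are right-handed (so a half turn about y gives the same grasp; the last joint's range is limited). The gripper opens to 85 mm and grips with 20 to 120 N. Pads are 22 mm wide; open, the fingers measure 114 mm over their backs; the gripper's body (76 mm by 85 mm) begins 54 mm behind the grasp point. The pads swing forward as they close: fully open they stand 13 mm farther back than shut.
Start: joints at [65.374, 4.979, 10.078, 95.1, 0, 90], TCP at [0.229, 0.5, 0.304] pointing down, gripper open.
Joint ranges: [-179.16, 179.16], [-48.56, 103.87], [-65.8, 70.77], [-126.05, 130.52], [-82.76, 87.17], [-180, 180]. Speed limits (degrees/s): [127.2, 127.2, 147.25, 180, 180, 180].

INTERFACE

Orientations are given as [roll, pitch, yaw] about the fixed x, y, z axes, in that order (R = Rz(yaw) Ry(pitch) Rx(roll)).
In Python, from workcell import sensors, imaging, bot, models gives the robot as it stands.
- The arm moves only by the tool arm_command, never from a script. Its argument "rows" is one flat list of numbers, 7 for each row, row after row: the shift along the tool's x, y, z in cm, then the turn, a rotation vector about the tool's x, y, z in degrees, then the gripper's target within -1 to 1 (fully open at 1, half-way at 0, shut at -1). A call has 1 to 12 rows; each row is the pose to reach, as a shift and turn from the pose commanded when the call began, along the tool's axes at that moment; what a row does not reach only later rows make up. A row lasts 1/12 s, in which the tool goes at most 41.7 mm and 7.16 degrees, less where a joint would pass 70% of its speed; a pose out of reach is approached as far as the arm can. A call with a gripper value outside its range is refused whole. The fingers move at their own pace and stop on an object; "force" is the grip in N (left out, the last holds). Time passes only in rows, so rows that repeat a pose let the fingers close. It gives the time, the measured TCP pose, the force and the opening at its end, in the units of the state.
- sensors.get_obs(): the state, without advancing time (a new reading comes with each control period).
- imaging.camera(name): name is "side" or "top" or "wrist"; returns a dict with "pixels" (400x640x3 uint8, blue, green, red), "z_map" (400x640 float32, m along the optical axis (not along the pixel's ray), 0 where there is no reading), "camera_matrix" (3x3 intrinsics, pixels), "D" ([k1, k2, p1, p2, k3] as OpenCV has them; the pictures are not rectified), "world_from_camera" (4x4, takes a point from camera to world coordinates). Camera axes: x right, y up, looking along -z (the intrinsics and any distortion apply to the point x, -y, -z); pixel columns grow to the right and rows downward; lengths in m; the calibration is good to about 2 mm. A picture is of the moment at which its call begins.
- bot.job_done(): hands the job in, once; it reports no verdict.
Trained networks look in the newest picture that a camera, given by its name, has taken for a name from the list of things; names that differ only in an ending like _2 or _b are one class to them, and where a whole thing is asked for, a point or a joint stands for the part that bears it (a point fixed in the world has none). Each returns a list of dicts, best first, with "conf" (0 to 1); they miss things now and then, are a little off and sometimes report something else, mostly with a low value. They report only what shows in the picture. A call takes as long as a camera call. They do not tell look-alikes from the thing itself.
- models.search_frame(thing, camera): "extent" ([centre column, centre row, width, height] in pixels, round what is visible of it).
- models.spot_point(thing, camera): "location" ([column, row] in pixels: a listed point, or the origin of a listed thing).
The state is a dict: "time": time; "q": joint angles; "qd": joint speeds; "joint_efforts": joint torques, N m; "ee_pos": TCP position; "tcp_rot": TCP orientation; "wrist_force": force on the tool from outside, world axes, zero at the start; "torque": the same for the moment, N m; "opening": finger opening in m.
Only numpy, scipy, OpenCV 4.12 (cv2) and the standard library are available. Lean on these libraries where they do the work, as an engineer would, in place of code of your own. Each camera call takes 0.05 s, during which the arm holds its last target.

TASK

The slot that the control board sits in has a bad contact: swing that slot's two red levers outward to pry the board free, lift it out and put it into the empty slot beside it, facing the same way. Swing the two levers of that slot in until they stand upright, so that the board is fully home and locked there. Leave the other things on the bench where they are.

Things in the scene. Friction and masses are not known exactly. Their poses are not given: they have to be found in the camera images.
- board: Loose green control board, 0.3 to 0.45 kg, 160 mm long (y), 5 mm thick (x), 110 mm high (z). Origin: centre of its lower edge, the tip of an 89 mm long, 13 mm high brass tongue. Lug at each lower corner (z 13-19 mm), a notch above it (z 19-43 mm), then a wing (z 43-80 mm) that runs in the guides. Home: its origin 12 mm above the slot's origin, axes as the slot's.
- board_rail (a point): Centre of the grey grip rail along the board's top edge: 14 mm thick (x), 100 mm long (y), 16 mm high, its top 8 mm above this point; 102 mm above the board's origin.
- board_parts (a point): On the board's relay face: 16.5 mm out on its -x side, 45 mm above its origin. Blue relays and a black block stand 17 mm out there (up to z 63 mm). This face must look the same way in the new slot (to the slot's -x).
- unit: Open grey sheet-metal control unit fixed on the bench, 290 mm (x) by 430 mm (y), rim 26 mm high, with a 56 mm high power supply at its far side, terminals and two slots 80 mm apart. Origin: centre of its underside; x points away from the robot.
- worn: Slot that holds the board at the start, the nearer or the farther of the two. Origin: centre of its underside, 6 mm over the bench; z up, y along the slot and the board, x across, away from the robot. White guides at y +-70 to 85 mm, 102 mm high with their flared mouths; groove 8 mm wide, 2 mm play along y at each end. Red levers outside them.
- spare: The empty slot, parallel, 80 mm beside the other; same frame and sizes. Black connector in the middle, 110 mm long, 27 mm high; its four brass springs grip the tongue from 5 mm above home on. Pressing the board in takes 65 to 80 N in all, so the levers do it: a board lowered between the open levers rests on their lower claws 7 to 8 mm above home.
- worn_left (a joint): Left lever (slot's +y end) of the board's slot: red, 105 mm, arm 12 mm wide. Rad: 0 upright (in), grows as its top swings outward along the slot to the stop at 0.9. Stays where left (friction 1.5 N). Two claws at its foot hold the board's lug: swung out to the stop, the lower one pries this end up by 8 mm; below 0.6 the upper one blocks it. 4 to 8 N at the grip.
- worn_right (a joint): Right lever (slot's -y end) of the board's slot, mirror image of the left: 0 upright (in), grows as its top swings outward (towards -y) to the stop at 0.9. Same claws and forces. Starts at 0 to 0.04.
- spare_left (a joint): Left lever (slot's +y end) of the empty slot, same shape: 0 upright, grows outward to the stop at 0.9. Starts at 0.78 to 0.9, far enough out to let the board in. From about 0.3 inward its upper claw bears on the board's lug and drives that end down, home at 0: 4 to 15 N at the grip, then a hard stop. Closing one lever can ease the other out a little.
- spare_right (a joint): Right lever (slot's -y end) of the empty slot, mirror image of the left: 0 upright (in), grows as its top swings outward (towards -y). Starts at 0.78 to 0.9. Same claws and forces.
- worn_left_grip (a point): Middle of the board's slot's left (+y) lever's finger grip (14 mm wide across the slot, x, by 13 mm along it, 45 mm tall): 90 mm above the pivot and 10.5 mm outside it when upright, 15 mm below the lever's top end. Swings with the lever; z axis along the arm.
- worn_left_pivot (a point): Pivot of the board's slot's left (+y) lever, fixed: 88 mm from the slot's middle, 22 mm above its origin; the lever turns about the slot's x axis.
- worn_right_grip (a point): Middle of the board's slot's right (-y) lever's finger grip (14 mm wide across the slot, x, by 13 mm along it, 45 mm tall): 90 mm above the pivot and 10.5 mm outside it when upright, 15 mm below the lever's top end. Swings with the lever; z axis along the arm.
- worn_right_pivot (a point): Pivot of the board's slot's right (-y) lever, fixed: 88 mm from the slot's middle, 22 mm above its origin; the lever turns about the slot's x axis.
- spare_left_grip (a point): Middle of the empty slot's left (+y) lever's finger grip (14 mm wide across the slot, x, by 13 mm along it, 45 mm tall): 90 mm above the pivot and 10.5 mm outside it when upright, 15 mm below the lever's top end. Swings with the lever; z axis along the arm.
- spare_left_pivot (a point): Pivot of the empty slot's left (+y) lever, fixed: 88 mm from the slot's middle, 22 mm above its origin; the lever turns about the slot's x axis.
- spare_right_grip (a point): Middle of the empty slot's right (-y) lever's finger grip (14 mm wide across the slot, x, by 13 mm along it, 45 mm tall): 90 mm above the pivot and 10.5 mm outside it when upright, 15 mm below the lever's top end. Swings with the lever; z axis along the arm.
- spare_right_pivot (a point): Pivot of the empty slot's right (-y) lever, fixed: 88 mm from the slot's middle, 22 mm above its origin; the lever turns about the slot's x axis.
- screwdriver: Bystander: screwdriver with a yellow handle, 200 mm, lying on the bench left of the unit. Leave it.
- sanding_block: Bystander: cork sanding block, 120 x 65 x 34 mm, on the bench right of the unit. Leave it.
- sprayer: Bystander: white spray bottle, 72 mm across, 181 mm tall, standing to the left of the unit's far end. Leave it.
Mind the look-alikes: they are no part of the job. Leave any orange look-alike of the board alone.

How it is judged:
By the outcome, as a careful person would: the job done as asked, in the order asked, and still so for the second after the job is handed in, with the robot touching nothing.
It also fails if it takes over 67 s, if anything falls off the work surface, if the arm or the gripper's body presses on something with over 40 N, if the wrist force passes 120 N, or if a joint passes its speed limit or range.

## Working session

There is one attempt and no reset: what is moved stays moved. The work goes in short steps, Python scripts to look and compute and a tool call to move; the robot and the scene stay as the last step left them, time stands still between calls to the robot, and variables do not carry over. Pictures are saved under pics/ and viewed, and the job is handed in when it is done.

Besides the shell and the picture viewer there is one more tool, called as name(argument=value, ...), one argument or row to a line, values as JSON. arm_command: Moves the arm, as the interface text tells. Its arguments: {"type":"object","properties":{"rows":{"type":"array","items":{"type":"number"}},"force":{"type":"number"}},"required":["rows"]}

```bash
mkdir -p pics; ls; cat > h.py <<'E'
import numpy as np, cv2
from workcell import sensors, imaging, bot, models
from scipy.spatial.transform import Rotation as R
def cam(n): return imaging.camera(n)
def ray(c,px):
    K=np.array(c["camera_matrix"]);D=np.array(c["D"])
    u=cv2.undistortPoints(np.array([[px]],float),K,D)[0,0]
    return np.array([u[0],-u[1],-1.0])
def world(c,px,z):
    T=np.array(c["world_from_camera"]); p=ray(c,px)*z
    return T[:3,:3]@p+T[:3,3]
def at_height(c,px,h):
    T=np.array(c["world_from_camera"]); d=T[:3,:3]@ray(c,px); o=T[:3,3]
    return o+d*(h-o[2])/d[2]
def proj(c,P):
    T=np.linalg.inv(np.array(c["world_from_camera"])); p=T[:3,:3]@np.array(P)+T[:3,3]
    q=np.array([[[p[0],-p[1],-p[2]]]])
    return cv2.projectPoints(q,np.zeros(3),np.zeros(3),np.array(c["camera_matrix"]),np.array(c["D"]))[0][0,0]
def cloud(c,mask=None):
    z=c["z_map"]; h,w=z.shape
    vv,uu=np.nonzero((z>0)&(mask if mask is not None else True))
    u=cv2.undistortPoints(np.stack([uu,vv],1)[:,None].astype(float),np.array(c["camera_matrix"]),np.array(c["D"]))[:,0]
    zz=z[vv,uu]; p=np.stack([u[:,0]*zz,-u[:,1]*zz,-zz],1)
    T=np.array(c["world_from_camera"]); return p@T[:3,:3].T+T[:3,3],uu,vv
E
python3 - <<'E'
from h import *
for n in ["top","side","wrist"]:
    c=cam(n); cv2.imwrite(f"pics/{n}0.png",c["pixels"]); 
    print(n,np.round(c["world_from_camera"],3).tolist(),np.array(c["camera_matrix"])[0,0])
    np.save(f"{n}0.npy",c,allow_pickle=True)
    if n!="wrist":
      for t in ["board","board_rail","board_parts","unit","worn","spare","worn_left_grip","worn_right_grip","spare_left_grip","spare_right_grip","worn_left_pivot","worn_right_pivot","spare_left_pivot","spare_right_pivot"]:
        print(t,[(np.round(d["location"],1).tolist(),round(d["conf"],2)) for d in models.spot_point(t,n)[:4]])
print(sensors.get_obs())
E
```

```text
pics
top [[0.021, 0.997, -0.077, 0.439], [-0.999, 0.023, 0.023, 0.051], [0.025, 0.077, 0.997, 1.284], [0.0, 0.0, 0.0, 1.0]] 389.09221215903796
board [([399.4, 267.4], 0.79), ([208.2, 184.8], 0.59), ([336.0, 209.0], 0.54)]
board_rail [([181.4, 187.2], 0.95), ([379.4, 292.2], 0.88), ([338.3, 202.6], 0.56)]
board_parts [([338.5, 216.5], 0.87), ([195.9, 184.5], 0.84), ([390.2, 275.3], 0.71), ([341.2, 181.0], 0.48)]
unit [([340.3, 182.5], 0.91)]
worn [([333.1, 209.0], 0.75), ([338.9, 213.9], 0.17)]
spare [([337.3, 185.6], 0.95)]
worn_left_grip [([308.6, 200.5], 0.35)]
worn_right_grip [([431.4, 224.6], 0.4), ([371.6, 213.2], 0.37)]
spare_left_grip [([295.3, 174.0], 0.41)]
spare_right_grip [([391.5, 194.0], 0.58)]
worn_left_pivot [([308.6, 203.5], 0.59)]
worn_right_pivot [([360.7, 214.9], 0.72), ([336.3, 209.9], 0.42)]
spare_left_pivot [([318.5, 176.8], 0.65), ([242.6, 169.6], 0.51), ([340.5, 213.3], 0.33), ([309.5, 204.4], 0.19)]
spare_right_pivot [([369.0, 188.6], 0.81)]
side [[0.989, 0.107, -0.101, 0.433], [-0.147, 0.722, -0.676, -0.655], [0.0, 0.684, 0.73, 0.826], [0.0, 0.0, 0.0, 1.0]] 
[... 988 characters left out ...]
.956, 0.375], [0.0, 0.0, 0.0, 1.0]] 357.80796225061715
{'time': 1.55, 'q': array([6.53751353e+01, 4.97932986e+00, 1.00779287e+01, 9.50977469e+01,
       8.18522135e-05, 8.99996605e+01]), 'qd': array([-0.0634345 , -0.00615293,  0.01420455, -0.07667771,  0.08762438,
       -0.01300451]), 'joint_efforts': array([ 1.47533097e-03, -5.20098495e+01,  4.64854574e+01,  1.56422411e-03,
        1.06877771e-04, -7.58883687e-06]), 'ee_pos': array([0.22917427, 0.49998738, 0.30387746]), 'tcp_rot': array([-8.99999182e+01, -8.51875586e-04,  6.53754748e+01]), 'wrist_force': array([ 0.7009692 , -0.35411674, -0.38556035]), 'torque': array([ 0.00432481,  0.01484016, -0.01245367]), 'opening': 0.08533234288224978}
```

View pics.

View pics/top0.png

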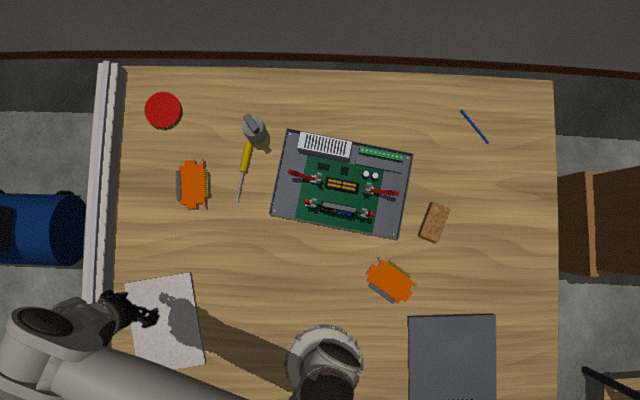

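View pics/side0.png

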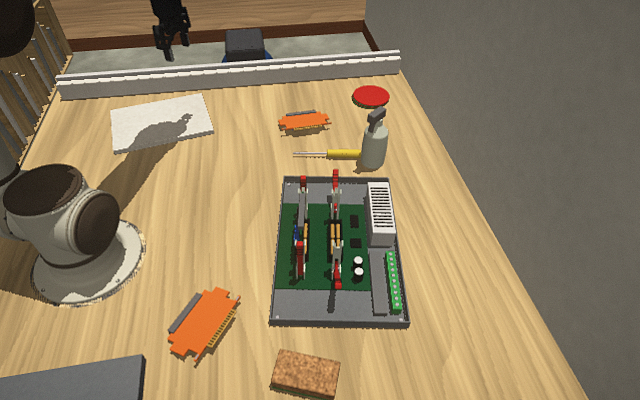

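```bash
python3 - <<'E'
from h import *
a=np.load("top0.npy",allow_pickle=True).item();b=np.load("side0.npy",allow_pickle=True).item()
i1=cv2.resize(a["pixels"][110:260,260:430],None,fx=4.5,fy=4,interpolation=cv2.INTER_CUBIC)
i2=cv2.resize(b["pixels"][160:340,255:425],None,fx=4.5,fy=3.3,interpolation=cv2.INTER_CUBIC)
cv2.imwrite("pics/t0c.png",i1);cv2.imwrite("pics/s0c.png",i2)
# unit slots from points
for n,c,l in [("top",a,dict(worn=(333.1,209),spare=(337.3,185.6))),("side",b,dict(worn=(301.2,242.5),spare=(332.7,244.3)))]:
    for k,p in l.items(): print(n,k,at_height(c,p,.006).round(4))
for k,p,h in [("wl",(308.6,203.5),.028),("wr",(360.7,214.9),.028),("sl",(318.5,176.8),.028),("sr",(369,188.6),.028),("rail",(338.3,202.6),.006+.012+.102),("unit",(340.3,182.5),0)]: print("top",k,at_height(a,p,h).round(4))
for k,p,h in [("wl",(302.3,209.9),.028),("wr",(298.8,268.3),.028),("sl",(331.6,212.2),.028),("sr",(335,268),.028),("rail",(303.9,211.9),.12),("unit",(337.2,264.7),0)]: print("side",k,at_height(b,p,h).round(4))
# unit rim corners via cloud: gray points height ~.026
for n,c in (("top",a),("side",b)):
    P,u,v=cloud(c)
    m=(abs(P[:,2]-.026)<.004)&(P[:,0]>.25)&(P[:,0]<.8)&(abs(P[:,1])<.35)
    pts=P[m][:,:2].astype(np.float32)
    r=cv2.minAreaRect(pts); print(n,m.sum(),r)
    for lo in (.09,.1,.11,.115):
        m=(P[:,2]>lo)&(P[:,2]<.14)&(P[:,0]>.35)&(P[:,0]<.6)&(abs(P[:,1])<.2); print(lo,m.sum(),P[m].mean(0).round(3),P[m].min(0).round(3),P[m].max(0).round(3))
    m=(P[:,2]>-.02)&(P[:,2]<.01)&(P[:,0]>.2)&(P[:,0]<.35)&(abs(P[:,1])<.1);print("table z",P[m][:,2].mean())
E
```

```text
top worn [ 0.5036 -0.0207  0.006 ]
top spare [ 0.5813 -0.0332  0.006 ]
side worn [ 0.5034 -0.0332  0.006 ]
side spare [ 0.5783 -0.0499  0.006 ]
top wl [0.5185 0.0601 0.028 ]
top wr [ 0.4853 -0.1094  0.028 ]
top sl [0.6062 0.03   0.028 ]
top sr [ 0.5716 -0.1354  0.028 ]
top rail [ 0.5174 -0.0296  0.12  ]
top unit [ 0.5926 -0.0434  0.    ]
side wl [0.518  0.0523 0.028 ]
side wr [ 0.4865 -0.1212  0.028 ]
side sl [0.5901 0.0337 0.028 ]
side sr [ 0.5673 -0.1324  0.028 ]
side rail [ 0.5109 -0.0358  0.12  ]
side unit [ 0.5788 -0.1057  0.    ]
top 1443 ((0.5136086344718933, -0.022981464862823486), (0.6569709777832031, 0.4453941881656647), 80.11013793945312)
0.09 380 [ 0.515 -0.038  0.117] [ 0.479 -0.133  0.093] [0.599 0.073 0.137]
0.1 329 [ 0.513 -0.036  0.12 ] [ 0.479 -0.133  0.1  ] [0.598 0.073 0.137]
0.11 235 [ 0.505 -0.029  0.126] [ 0.48  -0.133  0.11 ] [0.588 0.073 0.137]
0.115 220 [ 0.504 -0.031  0.127] [ 0.482 -0.133  0.115] [0.528 0.073 0.137]
table z -0.0006089140312846882
side 2875 ((0.5826261043548584, -0.06197309494018555), (0.7138276696205139, 0.40132448077201843), 62.835418701171875)
0.09 669 [ 0.517 -0.046  0.115] [ 0.481 -0.137  0.09 ] [0.6   0.071 0.135]
0.1 574 [ 0.513 -0.043  0.119] [ 0.481 -0.137  0.1  ] [0.6   0.071 0.135]
0.11 393 [ 0.504 -0.041  0.125] [ 0.481 -0.137  0.11 ] [0.531 0.071 0.135]
0.115 365 [ 0.504 -0.04   0.126] [ 0.481 -0.137  0.115] [0.531 0.071 0.135]
table z -0.0008419103508272154
```

View pics/t0c.png

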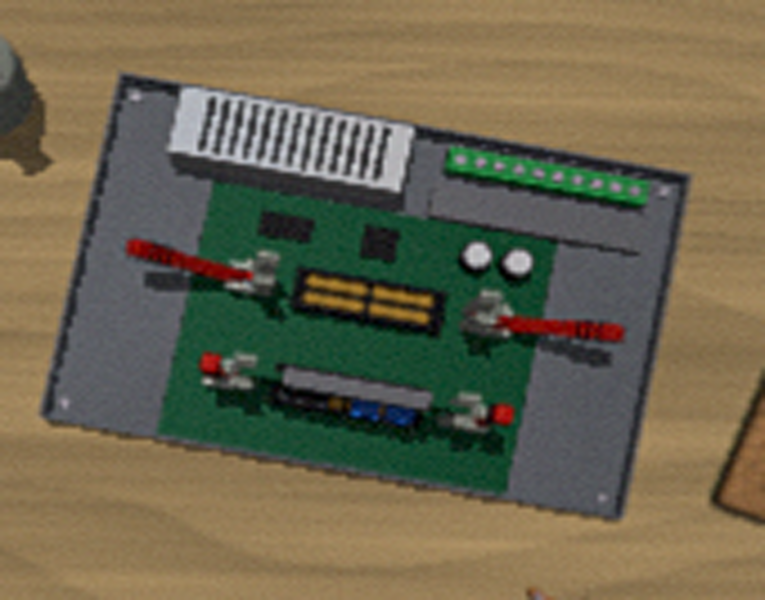

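View pics/s0c.png

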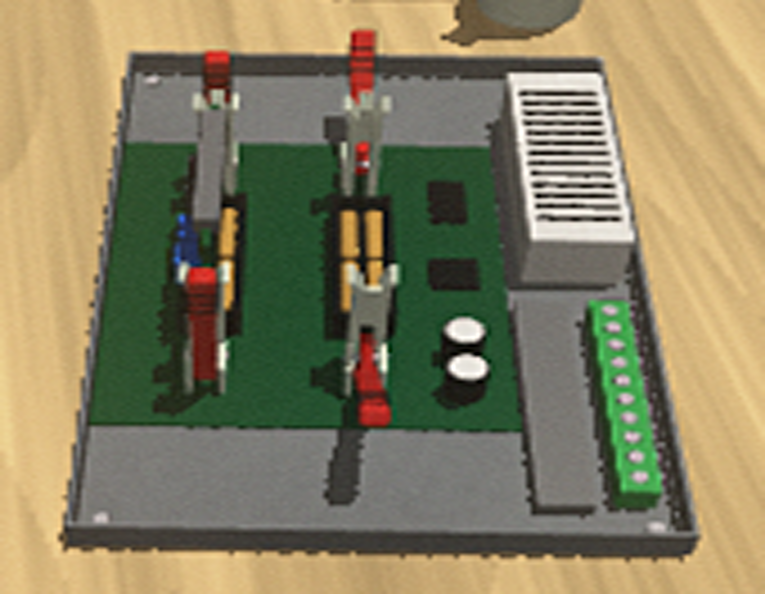

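```bash
python3 - <<'E'
from h import *
a=np.load("top0.npy",allow_pickle=True).item();b=np.load("side0.npy",allow_pickle=True).item()
tc=[(260+x/4.5,110+y/4) for x,y in [(120,75),(690,177),(622,518),(43,418)]]
sc=[(255+x/4.5,160+y/3.3) for x,y in [(130,53),(603,58),(697,540),(65,540)]]
for n,c,l in (("top",a,tc),("side",b,sc)):
    W=np.array([at_height(c,p,.026)[:2] for p in l]); print(n,W.round(4).tolist(),W.mean(0).round(4))
    d=[W[(i+1)%4]-W[i] for i in range(4)]; print([ (round(float(np.hypot(*v)),3),round(float(np.degrees(np.arctan2(v[1],v[0]))),1)) for v in d])
for n,c in (("top",a),("side",b)):
    P,u,v=cloud(c); im=c["pixels"][v,u].astype(int)
    red=(im[:,2]>110)&(im[:,1]<70)&(im[:,0]<70)&(P[:,0]>.4)&(P[:,0]<.7)&(abs(P[:,1])<.25)&(P[:,2]>.02)
    q=P[red]; 
    for nm,m in (("worn",q[:,0]<.54),("spare",q[:,0]>=.54)):
        pass
    k=cv2.kmeans(q.astype(np.float32),4,None,(3,50,1e-5),5,cv2.KMEANS_PP_CENTERS)
    for j in range(4):
        s=q[k[1][:,0]==j]; print(n,len(s),s.mean(0).round(4),"zmax",s[:,2].max().round(3),s[s[:,2]>s[:,2].max()-.01].mean(0).round(3))
    gray=(P[:,2]>.12)&(P[:,0]>.45)&(P[:,0]<.56)&(abs(im[:,2]-im[:,0])<25)&(P[:,1]>-.1)&(P[:,1]<.04)
    s=P[gray];r=cv2.minAreaRect(s[:,:2].astype(np.float32));print("rail",len(s),s.mean(0).round(4),r)
E
```

```text
top [[0.7633, 0.1382], [0.6897, -0.2821], [0.4082, -0.2332], [0.4801, 0.1852]] [ 0.5853 -0.048 ]
[(0.427, -99.9), (0.286, 170.1), (0.425, 80.2), (0.287, -9.4)]
side [[0.485, 0.1849], [0.7688, 0.1366], [0.6934, -0.2861], [0.4102, -0.244]] [ 0.5893 -0.0522]
[(0.288, -9.7), (0.429, -100.1), (0.286, 171.5), (0.435, 80.1)]
top 69 [ 0.5598 -0.1794  0.064 ] zmax 0.095 [ 0.555 -0.209  0.09 ]
top 48 [0.6067 0.0852 0.0632] zmax 0.098 [0.613 0.12  0.093]
top 14 [0.5211 0.0664 0.1322] zmax 0.137 [0.521 0.066 0.132]
top 15 [ 0.4875 -0.1283  0.1315] zmax 0.135 [ 0.487 -0.128  0.131]
rail 160 [ 0.5043 -0.0306  0.127 ] ((0.5042513012886047, -0.03019068017601967), (0.10713847726583481, 0.014053533785045147), 79.91693115234375)
side 109 [ 0.5604 -0.1817  0.0672] zmax 0.094 [ 0.555 -0.213  0.09 ]
side 97 [0.608  0.0925 0.0722] zmax 0.095 [0.611 0.113 0.09 ]
side 35 [ 0.4886 -0.1301  0.1313] zmax 0.134 [ 0.489 -0.13   0.131]
side 21 [0.5222 0.0636 0.1302] zmax 0.135 [0.522 0.064 0.131]
rail 220 [ 0.5052 -0.0352  0.1267] ((0.5054901838302612, -0.03250051289796829), (0.09894543141126633, 0.014000515453517437), 80.22432708740234)
```

```bash
cat >> h.py <<'E'
YAW=-9.85; O=np.array([0.5047,-0.0317,0.006])
S=lambda: R.from_euler('z',YAW,degrees=True).as_matrix()
def s2w(p): return S()@np.array(p)+O
def w2s(p): return (np.array(p)-O)@S()
def go(tcp_s=None,yaw=None,tcp_w=None):
    """tcp target in worn-slot frame (z in world via +.006) -> row numbers"""
    o=sensors.get_obs(); R0=R.from_euler('xyz',o["tcp_rot"],degrees=True)
    t=np.array(tcp_w) if tcp_w is not None else s2w(tcp_s)
    d=R0.as_matrix().T@(t-o["ee_pos"])*100
    Rt=R.from_euler('xyz',[-90,0,YAW if yaw is None else yaw],degrees=True)
    v=(R0.inv()*Rt).as_rotvec(degrees=True)
    print("t",o["time"],"tcp_s",w2s(o["ee_pos"]).round(4),"rot",np.round(o["tcp_rot"],2),"F",np.round(o["wrist_force"],1),"open",round(o["opening"],4))
    print("row",d.round(2).tolist(),v.round(2).tolist())
E
python3 - <<'E'
from h import *
go((.04,.01,.33))
b=np.load("top0.npy",allow_pickle=True).item()
P,u,v=cloud(b)
m=(u>240)&(u<272)&(v>112)&(v<152)&(P[:,2]>.05); q=w2s(P[m]); print("sprayer slot frame",q.mean(0),q.min(0),q.max(0))
E
```

```text
t 1.55 tcp_s [-0.3624  0.4767  0.2979] rot [-90.    -0.    65.38] F [ 0.7 -0.4 -0.4] open 0.0853
row [-34.87, -3.21, -50.81] [-0.0, 75.23, 0.0]
sprayer slot frame [0.18442256 0.30006981 0.12089274] [0.15864368 0.2733288  0.04434647] [0.22684099 0.33893582 0.17970131]
```

arm_command(
  rows=[-34.87, -3.21, -50.81, 0, 75.23, 0, 0, -34.87, -3.21, -50.81, 0, 75.23, 0, 0, -34.87, -3.21, -50.81, 0, 75.23, 0, 0, -34.87, -3.21, -50.81, 0, 75.23, 0, 0, -34.87, -3.21, -50.81, 0, 75.23, 0, 0, -34.87, -3.21, -50.81, 0, 75.23, 0, -1, -34.87, -3.21, -50.81, 0, 75.23, 0, -1, -34.87, -3.21, -50.81, 0, 75.23, 0, -1, -34.87, -3.21, -50.81, 0, 75.23, 0, -1, -34.87, -3.21, -50.81, 0, 75.23, 0, -1, -34.87, -3.21, -50.81, 0, 75.23, 0, -1, -34.87, -3.21, -50.81, 0, 75.23, 0, -1],
  force=30,
)

```text
time: 2.55
ee_pos: [0.4863, 0.0695, 0.3303]
tcp_rot: [-90.0, -0.0, -10.1]
wrist_force: [0.2, 1.3, 1.1]
opening: -0.0001
```

```bash
python3 -c "
from h import *
go((.04,.01,.33))"
```

```text
t 2.55 tcp_s [-0.0355  0.0965  0.3243] rot [-8.998e+01 -4.000e-02 -1.011e+01] F [0.2 1.3 1.1] open -0.0001
row [7.59, -0.57, -8.62] [-0.02, -0.26, 0.04]
```

arm_command(
  rows=[7.6, -0.6, -8.6, 0, -0.26, 0, -1, 7.6, -0.6, -8.6, 0, -0.26, 0, -1, 7.6, -0.6, -8.6, 0, -0.26, 0, -1, 7.6, -0.6, -8.6, 0, -0.26, 0, -1, 7.6, -0.6, -8.6, 0, -0.26, 0, -1],
)

```text
time: 2.97
ee_pos: [0.5464, -0.0277, 0.3352]
tcp_rot: [-90.0, 0.1, -9.8]
wrist_force: [0.5, 0.2, 0.0]
opening: -0.0002
```

```bash
python3 - <<'E'
from h import *
go((.04,.01,.33))
c=cam("wrist"); cv2.imwrite("pics/w1.png",c["pixels"]); np.save("w1.npy",c,allow_pickle=True)
for t,h in [("worn_left_pivot",.028),("worn_right_pivot",.028),("spare_left_pivot",.028),("spare_right_pivot",.028),("board_rail",.12),("spare",.006)]:
    print(t,[(np.round(d["location"],1).tolist(),round(d["conf"],2),w2s(at_height(c,d["location"],h)).round(4).tolist()) for d in models.spot_point(t,"wrist")[:3]])
P,u,v=cloud(c); im=c["pixels"][v,u].astype(int); q=w2s(P)
s=(q[:,2]>.113)&(q[:,2]<.13)&(abs(q[:,0])<.03)&(abs(q[:,1])<.07)
r=cv2.minAreaRect(q[s][:,:2].astype(np.float32));print("rail",s.sum(),q[s].mean(0).round(4),r)
red=(im[:,2]>100)&(im[:,1]<60)&(im[:,0]<60)&(q[:,2]>.03)
for nm,m in (("wl",(abs(q[:,0])<.03)&(q[:,1]>.08)),("wr",(abs(q[:,0])<.03)&(q[:,1]<-.08)),("sl",(abs(q[:,0]-.08)<.03)&(q[:,1]>.08)),("sr",(abs(q[:,0]-.08)<.03)&(q[:,1]<-.08))):
    z=q[red&m]
    print(nm,len(z),z.min(0).round(4) if len(z) else "",z.max(0).round(4) if len(z) else "",np.median(z,0).round(4) if len(z) else "")
E
```

```text
t 2.9667 tcp_s [0.0404 0.0111 0.3292] rot [-9.00e+01  7.00e-02 -9.76e+00] F [0.5 0.2 0. ] open -0.0002
row [-0.04, -0.08, -0.11] [0.0, 0.09, -0.07]
worn_left_pivot [([279.0, 83.9], 0.75, [-0.001, 0.0898, 0.022])]
worn_right_pivot [([284.6, 247.5], 0.66, [-0.0002, -0.0902, 0.022])]
spare_left_pivot [([357.2, 83.0], 0.71, [0.0777, 0.0907, 0.022])]
spare_right_pivot [([354.6, 241.4], 0.87, [0.0803, -0.0824, 0.022])]
board_rail [([102.0, 317.1], 0.95, [-0.1631, -0.1188, 0.114]), ([268.4, 195.7], 0.89, [-0.0027, -0.0001, 0.114])]
spare [([350.8, 167.3], 0.97, [0.0756, -0.0005, 0.0])]
rail 2187 [0.0006 0.005  0.1218] ((8.442951366305351e-05, 0.0017301179468631744), (0.0141765670850873, 0.1247054934501648), 0.03388768807053566)
wl 450 [-0.0071  0.0867  0.038 ] [0.0072 0.1066 0.1297] [0.001  0.0995 0.1267]
wr 111 [-0.0063 -0.0976  0.0815] [ 0.0038 -0.09    0.1284] [-0.002  -0.0913  0.1213]
sl 979 [0.073  0.0868 0.03  ] [0.0863 0.1541 0.0795] [0.0793 0.1278 0.0528]
sr 34 [ 0.0799 -0.1289  0.0403] [ 0.0852 -0.0833  0.0544] [ 0.0828 -0.1227  0.0479]
```

View pics/w1.png

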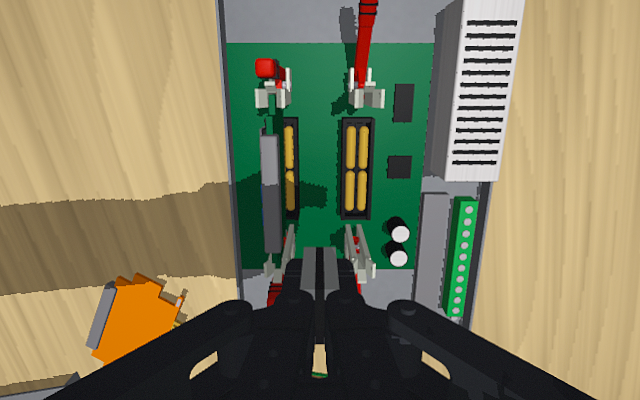

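arm_command(
  rows=[-4.0, 4, 6.7, 0, 0, 0, -1, -4.0, 6, 6.7, 0, 0, 0, -1, -4.0, 8, 6.7, 0, 0, 0, -1, -4.0, 11, 6.7, 0, 0, 0, -1, -4.0, 14.7, 6.7, 0, 0, 0, -1, -4.0, 14.7, 6.7, 0, 0, 0, -1, -4.0, 14.7, 6.7, 0, 0, 0, -1],
)

```text
time: 3.9
ee_pos: [0.5165, 0.0469, 0.1883]
tcp_rot: [-90.0, 0.2, -9.5]
wrist_force: [1.0, 0.6, 1.5]
opening: -0.0001
```

```bash
python3 - <<'E'
from h import *
go((0,.078,.182))
c=cam("side"); cv2.imwrite("pics/s2.png",cv2.resize(c["pixels"][130:340,235:425],None,fx=3.5,fy=2.8))
o=sensors.get_obs()
# arc waypoints
for th in (.1,.2,.3,.45,.6,.75,.88,.9,.93):
    Y=88+4*np.cos(th)+87*np.sin(th); Z=22+87*np.cos(th)-4*np.sin(th); print(th,round(Y-11,1),round(Z,1))
E
```

```text
t 3.9 tcp_s [-0.0018  0.0795  0.1823] rot [-90.04   0.16  -9.55] F [1.  0.6 1.5] open -0.0001
row [0.18, 0.03, -0.15] [0.04, 0.3, -0.16]
0.1 89.7 108.2
0.2 98.2 106.5
0.3 106.5 103.9
0.45 118.4 98.6
0.6 129.4 91.5
0.75 139.2 82.9
0.88 146.6 74.3
0.9 147.6 72.9
0.93 149.1 70.8
```

View pics/s2.png

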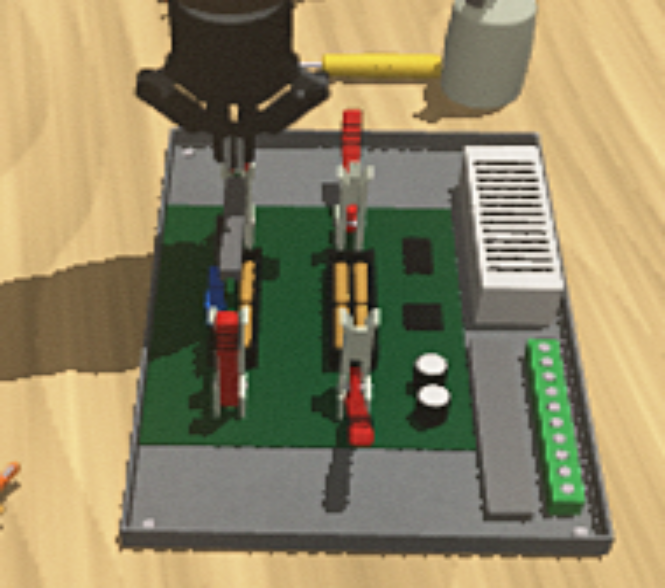

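arm_command(
  rows=[0.18, 0.05, 0.5, 0, 0.3, -0.16, -1, 0.18, 0.11, 1.02, 0, 0.3, -0.16, -1, 0.18, 0.28, 1.87, 0, 0.3, -0.16, -1, 0.18, 0.54, 2.7, 0, 0.3, -0.16, -1, 0.18, 1.07, 3.89, 0, 0.3, -0.16, -1, 0.18, 1.42, 4.45, 0, 0.3, -0.16, -1, 0.18, 1.78, 4.99, 0, 0.3, -0.16, -1, 0.18, 2.64, 5.97, 0, 0.3, -0.16, -1, 0.18, 3.5, 6.71, 0, 0.3, -0.16, -1, 0.18, 3.64, 6.82, 0, 0.3, -0.16, -1, 0.18, 3.64, 6.82, 0, 0.3, -0.16, -1],
)

```text
time: 4.87
ee_pos: [0.5302, 0.114, 0.1512]
tcp_rot: [-90.0, -0.0, -9.8]
wrist_force: [-0.3, -0.4, -1.2]
opening: 0.0001
```

```bash
python3 - <<'E'
from h import *
go((0,.1476,.1459))
c=cam("side"); cv2.imwrite("pics/s3.png",cv2.resize(c["pixels"][130:340,235:425],None,fx=3.5,fy=2.8))
E
```

```text
t 4.8667 tcp_s [0.0002 0.1479 0.1452] rot [-9.003e+01 -4.000e-02 -9.840e+00] F [-0.3 -0.4 -1.2] open 0.0001
row [-0.02, -0.07, -0.03] [0.03, 0.01, 0.04]
```

View pics/s3.png

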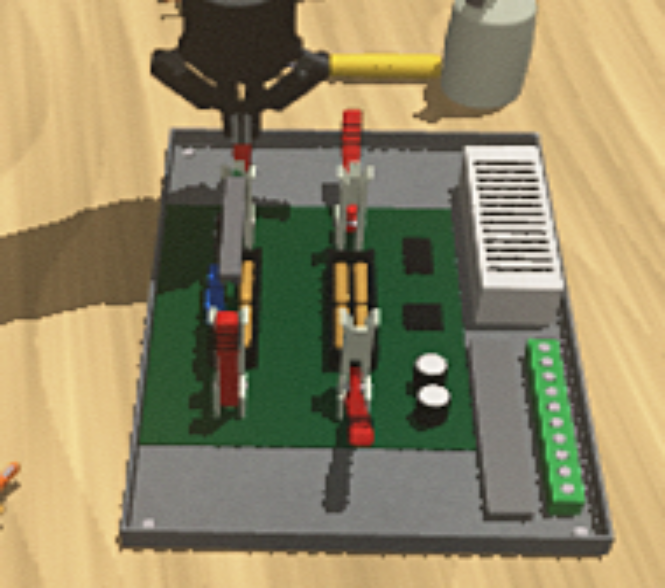

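arm_command(
  rows=[0, 0, 0.2, 0, 0, 0, -1, 0, 0.1, 0.4, 0, 0, 0, -1, 0, 0.2, 0.6, 0, 0, 0, -1],
)

```text
time: 5.17
ee_pos: [0.5317, 0.1183, 0.151]
tcp_rot: [-90.2, -0.2, -10.0]
wrist_force: [-4.8, -17.8, 15.1]
opening: 0.0
```

```bash
python3 - <<'E'
from h import *
go((0,.1476,.1459))
E
```

```text
t 5.1667 tcp_s [0.0009 0.1524 0.145 ] rot [-90.16  -0.2   -9.96] F [ -4.8 -17.8  15.1] open 0.0
row [-0.09, -0.09, -0.48] [0.16, -0.11, 0.2]
```

arm_command(
  rows=[0, -2, -1, 0, 0, 0, -1, 0, -6, -1.5, 0, 0, 0, -1, 0, -9.2, -4, 0, 0, 0, -1, 0, -9.2, -8, 0, 0, 0, -1, 0, -9.2, -12, 0, 0, 0, -1, 0, -9.2, -16, 0, 0, 0, -1, 0, -9.2, -20, 0, 0, 0, -1, 0, -9.2, -23.1, 0, 0, 0, -1, 0, -9.2, -23.1, 0, 0, 0, -1, 0, -6, -23.1, 0, 0, 0, -1, 0, -4.2, -23.1, 0, 0, 0, -1, 0, -4.2, -23.1, 0, 0, 0, -1],
)

```text
time: 6.17
ee_pos: [0.4906, -0.1079, 0.1889]
tcp_rot: [-90.0, 0.1, -9.9]
wrist_force: [-0.1, -0.2, -0.4]
opening: 0.0
```

```bash
python3 - <<'E'
from h import *
go((0,-.078,.182))
c=cam("side"); cv2.imwrite("pics/s4.png",cv2.resize(c["pixels"][130:340,235:425],None,fx=3.5,fy=2.8))
c=cam("top"); P,u,v=cloud(c); q=w2s(P); im=c["pixels"][v,u].astype(int)
red=(im[:,2]>100)&(im[:,1]<60)&(im[:,0]<60)&(q[:,2]>.03)&(abs(q[:,0])<.03)&(q[:,1]>.08)
print(q[red].max(0),q[red].min(0))
E
```

```text
t 6.1667 tcp_s [-0.0009 -0.0774  0.1829] rot [-89.97   0.13  -9.94] F [-0.1 -0.2 -0.4] open 0.0
row [0.09, 0.09, -0.06] [-0.03, -0.09, -0.13]
[0.00539301 0.17770752 0.08199508] [-0.00489737  0.09143202  0.03126585]
```

View pics/s4.png

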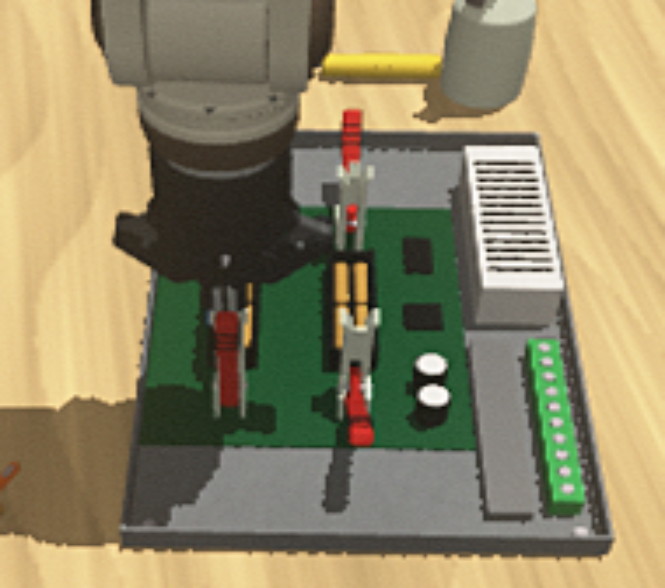

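arm_command(
  rows=[0.09, 0.1, -0.6, 0, -0.09, 0, -1, 0.09, 0.17, -1.23, 0, -0.09, 0, -1, 0.09, 0.34, -2.08, 0, -0.09, 0, -1, 0.09, 0.6, -2.91, 0, -0.09, 0, -1, 0.09, 1.13, -4.1, 0, -0.09, 0, -1, 0.09, 1.48, -4.65, 0, -0.09, 0, -1, 0.09, 1.84, -5.2, 0, -0.09, 0, -1, 0.09, 2.7, -6.18, 0, -0.09, 0, -1, 0.09, 3.56, -6.92, 0, -0.09, 0, -1, 0.09, 3.75, -7.2, 0, -0.09, 0, -1, 0.09, 3.85, -7.45, 0, -0.09, 0, -1, 0.09, 3.85, -7.6, 0, -0.09, 0, -1],
)

```text
time: 7.27
ee_pos: [0.4796, -0.1823, 0.1533]
tcp_rot: [-89.8, -0.1, -9.8]
wrist_force: [-0.0, 9.8, 3.3]
opening: 0.0003
```

```bash
python3 - <<'E'
from h import *
go((0,-.078,.182))
E
```

```text
t 7.2667 tcp_s [ 0.001  -0.1527  0.1473] rot [-8.981e+01 -8.000e-02 -9.780e+00] F [-0.   9.8  3.3] open 0.0003
row [-0.09, -3.44, 7.48] [-0.19, 0.07, 0.08]
```

arm_command(
  rows=[0, -3, 1, 0, 0, 0, -1, 0, -7, 1.5, 0, 0, 0, 0, 0, -10.6, 4, 0, 0, 0, 0, 0, -10.6, 8, 0, 0, 0, 0, 0, -10.6, 12, 0, 0, 0, 0, 0, -10.6, 15.3, 0, 0, 0, 0, 0, -10.6, 15.3, 0, 0, 0, 0, 0, -10.6, 15.3, 0, 0, 0, 0],
)

```text
time: 7.93
ee_pos: [0.5057, -0.0308, 0.2598]
tcp_rot: [-90.0, -0.1, -9.6]
wrist_force: [-0.4, 0.4, -0.5]
opening: 0.0427
```

```bash
python3 - <<'E'
from h import *
go((0,0,.176))
c=cam("wrist"); cv2.imwrite("pics/w5.png",c["pixels"])
P,u,v=cloud(c); q=w2s(P)
s=(q[:,2]>.121)&(q[:,2]<.15)&(abs(q[:,0])<.02)&(q[:,1]>-.06)&(q[:,1]<.07)
r=cv2.minAreaRect(q[s][:,:2].astype(np.float32));print("rail",s.sum(),q[s].mean(0).round(4),r, np.polyfit(q[s][:,1],q[s][:,2],1))
for n in ("top","side"):
  c=cam(n); cv2.imwrite(f"pics/{n}5.png",cv2.resize(c["pixels"][110:260,240:430] if n=="top" else c["pixels"][130:340,235:425],None,fx=3.5,fy=2.8))
  P,u,v=cloud(c); q=w2s(P); im=c["pixels"][v,u].astype(int)
  for sg in (1,-1):
    red=(im[:,2]>100)&(im[:,1]<60)&(im[:,0]<60)&(q[:,2]>.03)&(abs(q[:,0])<.03)&(q[:,1]*sg>.08)
    print(n,sg,q[red].max(0),q[red].min(0))
E
```

```text
t 7.9333 tcp_s [0.0009 0.0011 0.2538] rot [-90.02  -0.14  -9.61] F [-0.4  0.4 -0.5] open 0.0427
row [-0.11, 7.78, -0.1] [0.02, 0.24, 0.14]
rail 3880 [-0.0021  0.0037  0.1299] ((-0.002115433569997549, 0.000747930258512497), (0.12138784676790237, 0.014069102704524994), 89.94438934326172) [-0.007991   0.1299443]
top 1 [0.00518064 0.17728129 0.08536161] [-0.00494708  0.0914695   0.03002936]
top -1 [ 0.00344227 -0.17194323  0.08552242] [-0.00248111 -0.1735241   0.08228725]
side 1 [0.00661344 0.17468271 0.08234572] [-0.00439998  0.0882153   0.04076384]
side -1 [ 0.00705684 -0.08928919  0.08282611] [-0.00584245 -0.17865256  0.03030435]
```

View pics/w5.png

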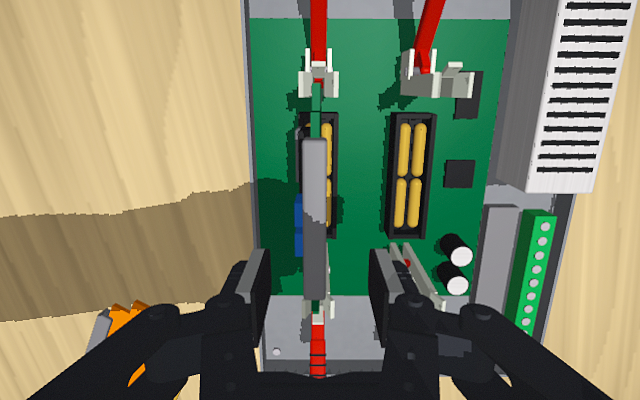

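View pics/side5.png

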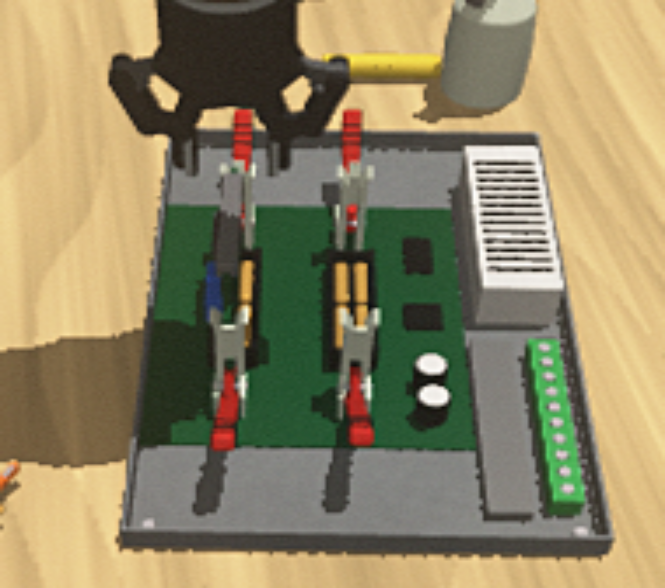

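arm_command(
  rows=[-0.1, 2, -0.1, 0, 0.24, 0.14, 0, -0.1, 5, -0.1, 0, 0.24, 0.14, 0, -0.1, 7.7, -0.1, 0, 0.24, 0.14, 0, -0.1, 7.7, -0.1, 0, 0.24, 0.14, 0, -0.1, 7.7, -0.1, 0, 0.24, 0.14, -1, -0.1, 7.7, -0.1, 0, 0.24, 0.14, -1, -0.1, 7.7, -0.1, 0, 0.24, 0.14, -1, -0.1, 7.7, -0.1, 0, 0.24, 0.14, -1, -0.1, 7.7, -0.1, 0, 0.24, 0.14, -1, -0.1, 7.7, -0.1, 0, 0.24, 0.14, -1],
  force=50,
)

```text
time: 8.92
ee_pos: [0.5054, -0.0336, 0.1848]
tcp_rot: [-90.0, -0.2, -10.1]
wrist_force: [-1.1, -3.2, 6.7]
opening: 0.0129
```

```bash
python3 - <<'E'
from h import *
go((0,0,.176))
E
```

```text
t 8.9167 tcp_s [ 0.001  -0.0017  0.1788] rot [-90.03  -0.2  -10.07] F [-1.1 -3.2  6.7] open 0.0129
row [-0.1, 0.28, 0.17] [0.03, -0.22, 0.2]
```

arm_command(
  rows=[0, -0.5, 0, 0, 0, 0, -1, 0, -1, 0, 0, 0, 0, -1, 0, -1.5, 0, 0, 0, 0, -1, 0, -2, 0, 0, 0, 0, -1, 0, -2, 0, 0, 0, 0, -1],
)

```text
time: 9.33
ee_pos: [0.505, -0.0331, 0.2042]
tcp_rot: [-90.0, -0.1, -10.0]
wrist_force: [0.4, 0.2, -3.6]
opening: 0.0129
```

```bash
python3 - <<'E'
from h import *
go((0,0,.196))
c=cam("side"); cv2.imwrite("pics/s6.png",cv2.resize(c["pixels"][130:340,235:425],None,fx=3.5,fy=2.8))
E
```

```text
t 9.3333 tcp_s [ 0.0006 -0.0013  0.1982] rot [-89.99  -0.09 -10.04] F [ 0.4  0.2 -3.6] open 0.0129
row [-0.06, 0.22, 0.13] [-0.01, -0.19, 0.09]
```

View pics/s6.png

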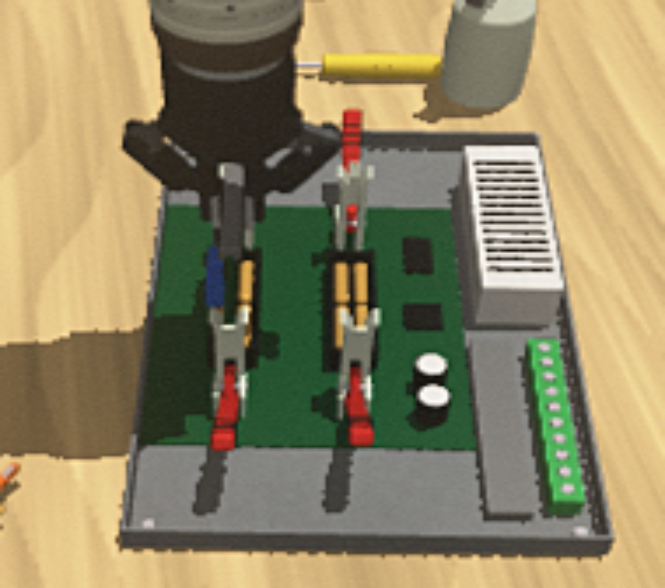

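arm_command(
  rows=[0, -3, 0, 0, -0.19, 0.09, -1, 0, -6, 0, 0, -0.19, 0.09, -1, 0, -8.5, 0, 0, -0.19, 0.09, -1, 0, -8.5, 0, 0, -0.19, 0.09, -1, 2.5, -8.5, 0.1, 0, -0.19, 0.09, -1, 5.5, -8.5, 0.1, 0, -0.19, 0.09, -1, 7.9, -8.5, 0.1, 0, -0.19, 0.09, -1, 7.9, -8.5, 0.1, 0, -0.19, 0.09, -1, 7.9, -8.5, 0.1, 0, -0.19, 0.09, -1, 7.9, -8.5, 0.1, 0, -0.19, 0.09, -1],
)

```text
time: 10.22
ee_pos: [0.5823, -0.046, 0.2868]
tcp_rot: [-90.0, 0.2, -9.9]
wrist_force: [0.1, -0.4, -4.4]
opening: 0.0126
```

```bash
python3 - <<'E'
from h import *
go((.08,0,.278))
c=cam("wrist"); cv2.imwrite("pics/w7.png",c["pixels"]); np.save("w7.npy",c,allow_pickle=True)
P,u,v=cloud(c); q=w2s(P)
for lo,hi in ((.225,.245),(.19,.22)):
  s=(q[:,2]>lo)&(q[:,2]<hi)&(abs(q[:,0]-.08)<.02)&(q[:,1]>0.012)&(q[:,1]<.1)
  print(s.sum(),q[s].mean(0).round(4) if s.any() else '',q[s].min(0).round(4),q[s].max(0).round(4))
  if s.sum()>10: print(np.polyfit(q[s][:,1],q[s][:,0],1), cv2.minAreaRect(q[s][:,:2].astype(np.float32)))
c=cam("side"); cv2.imwrite("pics/s7.png",c["pixels"][30:340,175:475]); np.save("s7.npy",c,allow_pickle=True)
c=cam("top"); np.save("t7.npy",c,allow_pickle=True)
E
```

```text
t 10.2167 tcp_s [ 0.0789 -0.0008  0.2808] rot [-90.01   0.19  -9.86] F [ 0.1 -0.4 -4.4] open 0.0126
row [0.11, 0.28, 0.08] [0.01, -0.01, -0.19]
4041 [0.0784 0.0323 0.2313] [0.0714 0.012  0.2251] [0.0855 0.0506 0.2337]
[0.0020447  0.07835051] ((0.078431636095047, 0.03131616860628128), (0.03860321268439293, 0.014056888408958912), 89.93310546875)
588 [0.0785 0.0707 0.2026] [0.0722 0.0494 0.1996] [0.0846 0.0797 0.2199]
[0.00396288 0.07823495] ((0.07882329076528549, 0.06464731693267822), (0.03016003407537937, 0.012367388233542442), 88.44579315185547)
```

View pics/w7.png

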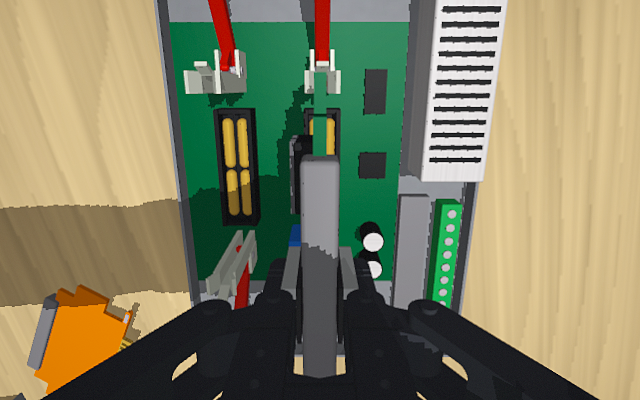

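View pics/s7.png

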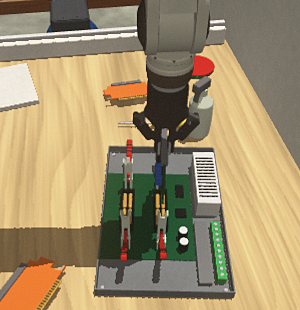

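```bash
python3 - <<'E'
from h import *
for f in ("w7.npy","w1.npy"):
  c=np.load(f,allow_pickle=True).item()
  P,u,v=cloud(c); q=w2s(P); im=c["pixels"][v,u].astype(int)
  for x0 in (0,.08):
    s=(q[:,2]>.09)&(q[:,2]<.108)&(abs(q[:,0]-x0)<.03)&(q[:,1]>0.065)&(q[:,1]<.09)&(im.min(1)>90)
    print(f,x0,s.sum(),q[s].mean(0).round(4) if s.any() else '',q[s].min(0).round(4),q[s].max(0).round(4))
c=np.load("w7.npy",allow_pickle=True).item()
cv2.imwrite("pics/w7c.png",cv2.resize(c["pixels"][40:200,170:400],None,fx=3.4,fy=3.4,interpolation=cv2.INTER_CUBIC))
for p in [(0.08,.0775,.102),(0.076,.085,.102),(.084,.085,.102),(.076,.07,.102),(.084,.07,.102)]: print(p,proj(c,s2w(p)).round(1))
E
```

```text
w7.npy 0 730 [-0.0017  0.0798  0.0986] [-0.012   0.0707  0.09  ] [0.012  0.0898 0.1042]
w7.npy 0.08 613 [0.0808 0.0795 0.0996] [0.0683 0.0706 0.0902] [0.0919 0.0897 0.1042]
w1.npy 0 458 [-0.0008  0.0795  0.0986] [-0.0119  0.0707  0.0901] [0.0116 0.0896 0.1043]
w1.npy 0.08 471 [0.0807 0.0797 0.0987] [0.0681 0.0705 0.0901] [0.092  0.0897 0.1046]
(0.08, 0.0775, 0.102) [322.4  82.4]
(0.076, 0.085, 0.102) [316.4  70.5]
(0.084, 0.085, 0.102) [328.5  70.5]
(0.076, 0.07, 0.102) [316.4  94.2]
(0.084, 0.07, 0.102) [328.4  94.2]
```

View pics/w7c.png

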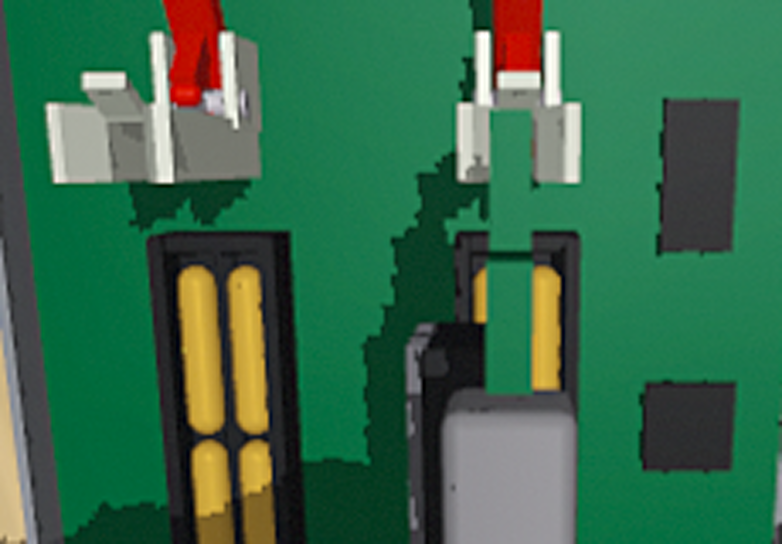

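arm_command(
  rows=[0.15, 0.5, -0.05, 0, 0, -0.19, -1, 0.15, 1.5, -0.05, 0, 0, -0.19, -1, 0.15, 2.5, -0.05, 0, 0, -0.19, -1, 0.15, 3.3, -0.05, 0, 0, -0.19, -1, 0.15, 3.9, -0.05, 0, 0, -0.19, -1, 0.15, 4.5, -0.05, 0, 0, -0.19, -1, 0.15, 5, -0.05, 0, 0, -0.19, -1, 0.15, 5, -0.05, 0, 0, -0.19, -1],
)

```text
time: 11.03
ee_pos: [0.5837, -0.0467, 0.2367]
tcp_rot: [-90.0, -0.0, -9.9]
wrist_force: [-1.0, -0.2, -4.8]
opening: 0.0131
```

```bash
python3 - <<'E'
from h import *
go((.0805,0,.228))
c=cam("wrist"); cv2.imwrite("pics/w8.png",cv2.resize(c["pixels"][20:220,220:420],None,fx=3,fy=3,interpolation=cv2.INTER_CUBIC))
E
```

```text
t 11.0333 tcp_s [ 0.0804 -0.0013  0.2307] rot [-9.001e+01 -3.000e-02 -9.850e+00] F [-1.  -0.2 -4.8] open 0.0131
row [0.01, 0.27, 0.13] [0.01, -0.0, 0.03]
```

View pics/w8.png

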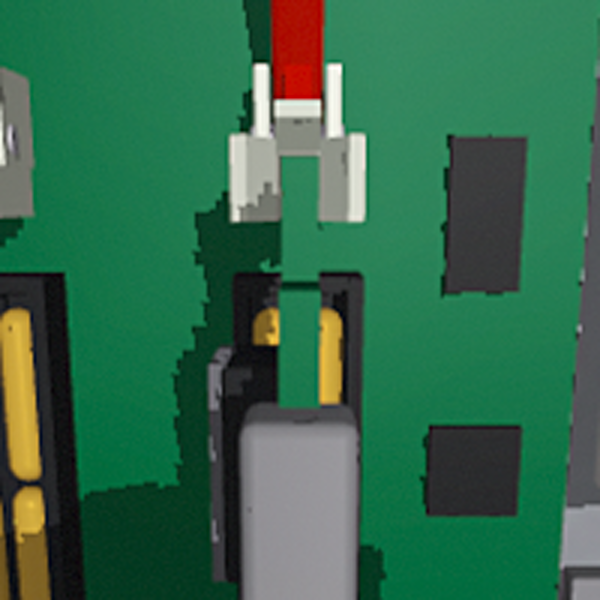

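arm_command(
  rows=[0, 0.7, 0.05, 0, 0, 0, -1, 0, 1.4, 0.05, 0, 0, 0, -1, 0, 2.1, 0.05, 0, 0, 0, -1, 0, 2.8, 0.05, 0, 0, 0, -1, 0, 3.4, 0.05, 0, 0, 0, -1, 0, 4.0, 0.05, 0, 0, 0, -1, 0, 4.4, 0.05, 0, 0, 0, -1, 0, 4.8, 0.05, 0, 0, 0, -1, 0, 5.0, 0.05, 0, 0, 0, -1, 0, 5.0, 0.05, 0, 0, 0, -1],
)

```text
time: 11.92
ee_pos: [0.584, -0.0463, 0.1875]
tcp_rot: [-90.0, -0.1, -9.9]
wrist_force: [0.6, 0.0, -4.7]
opening: 0.0129
```

```bash
python3 - <<'E'
from h import *
go((.0805,0,.178))
E
```

```text
t 11.9167 tcp_s [ 0.0807 -0.0008  0.1815] rot [-90.    -0.09  -9.86] F [ 0.6  0.  -4.7] open 0.0129
row [-0.02, 0.35, 0.08] [0.0, -0.01, 0.09]
```

arm_command(
  rows=[0, 0.15, 0.05, 0, 0, 0, -1, 0, 0.25, 0.05, 0, 0, 0, -1, 0, 0.35, 0.05, 0, 0, 0, -1, 0, 0.35, 0.05, 0, 0, 0, -1],
)

```text
time: 12.25
ee_pos: [0.5844, -0.0458, 0.185]
tcp_rot: [-90.0, -0.2, -9.9]
wrist_force: [-0.6, -0.7, -0.3]
opening: 0.0127
```

```bash
python3 - <<'E'
from h import *
go((.0805,0,.178))
c=cam("side"); cv2.imwrite("pics/s9.png",cv2.resize(c["pixels"][130:340,235:425],None,fx=3.5,fy=2.8))
E
```

```text
t 12.25 tcp_s [ 0.081  -0.0003  0.179 ] rot [-90.    -0.17  -9.86] F [-0.6 -0.7 -0.3] open 0.0127
row [-0.05, 0.1, 0.03] [0.0, -0.01, 0.17]
```

View pics/s9.png

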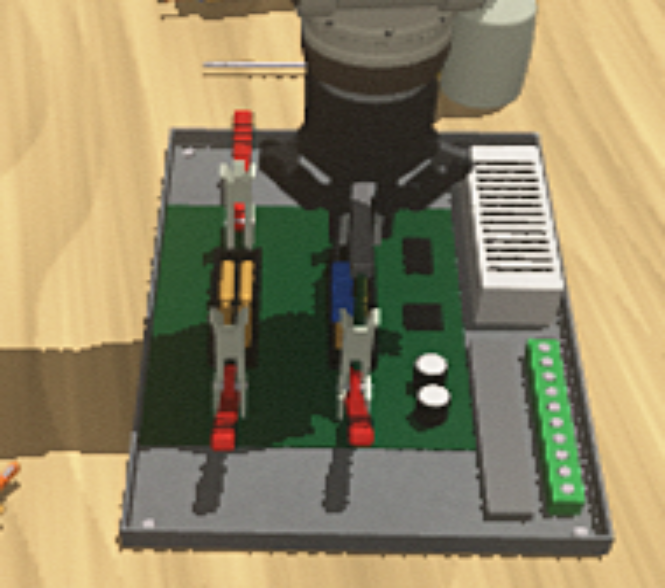

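arm_command(
  rows=[0, 0.1, 0, 0, 0, 0, 0, 0, 0.1, 0, 0, 0, 0, 0, 0, 0.1, 0, 0, 0, 0, 0, 0, 0.1, 0, 0, 0, 0, 0, 0, -2, 0, 0, 0, 0.1, 0, 0, -5, 0, 0, 0, 0.1, 0, 0, -8, 2, 0, 0, 0.1, 0, 0, -8, 6, 0, 0, 0.1, -1, 0, -8, 10, 0, 0, 0.1, -1, 0, -8, 14, 0, 0, 0.1, -1, 0, -8, 18, 0, 0, 0.1, -1, 0, -8, 20, 0, 0, 0.1, -1],
)

```text
time: 13.3
ee_pos: [0.6185, 0.1553, 0.2643]
tcp_rot: [-89.9, -0.0, -9.7]
wrist_force: [0.9, -0.3, 0.4]
opening: -0.0001
```

```bash
python3 - <<'E'
from h import *
go((.08,.2,.138))
c=cam("side"); cv2.imwrite("pics/s10.png",cv2.resize(c["pixels"][130:340,235:425],None,fx=3.5,fy=2.8))
c=cam("top"); cv2.imwrite("pics/t10.png",cv2.resize(c["pixels"][110:260,240:430],None,fx=3.5,fy=3.5))
P,u,v=cloud(c); q=w2s(P); im=c["pixels"][v,u].astype(int)
for sg in (1,-1):
    red=(im[:,2]>100)&(im[:,1]<60)&(im[:,0]<60)&(q[:,2]>.03)&(abs(q[:,0]-.08)<.03)&(q[:,1]*sg>.08)
    if red.any(): print(sg,q[red].max(0),q[red].min(0))
s=(q[:,2]>.121)&(q[:,2]<.15)&(abs(q[:,0]-.08)<.02)&(q[:,1]>-.06)&(q[:,1]<.06)
if s.sum()>5:print(q[s].mean(0),np.polyfit(q[s][:,1],q[s][:,2],1))
E
```

```text
t 13.3 tcp_s [0.0801 0.2037 0.2583] rot [-8.995e+01 -2.000e-02 -9.720e+00] F [ 0.9 -0.3  0.4] open -0.0001
row [-0.02, 12.03, -0.38] [-0.05, 0.13, 0.02]
1 [0.08454416 0.14251549 0.06803029] [0.07517534 0.08766796 0.0300203 ]
-1 [ 0.08523254 -0.0950239   0.09164367] [ 0.07426581 -0.1710407   0.03039256]
[0.07595989 0.00120983 0.12808442] [-0.00836262  0.12809454]
```

View pics/s10.png

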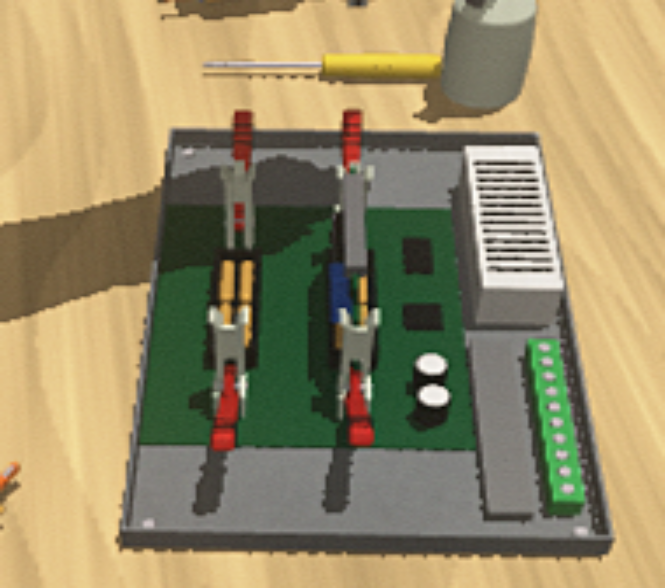

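View pics/t10.png

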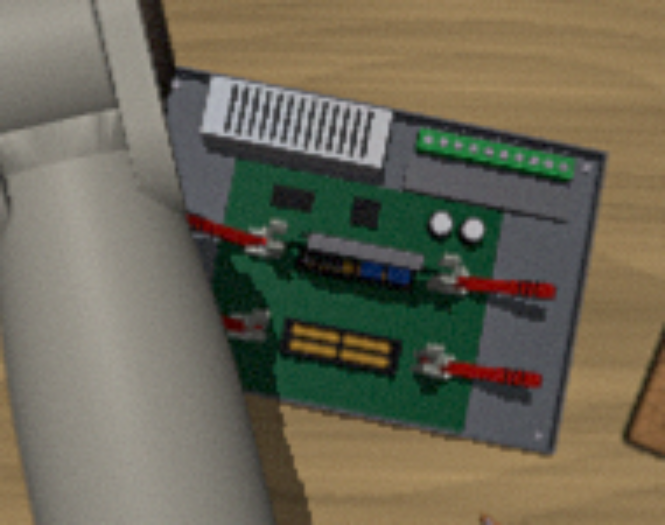

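arm_command(
  rows=[0, 4, -0.2, 0, 0.13, 0, -1, 0, 8, -0.2, 0, 0.13, 0, -1, 0, 11, -0.2, 0, 0.13, 0, -1, 0, 12.6, -0.2, 0, 0.13, 0, -1, 0, 12.6, -0.2, 0, 0.13, 0, -1, 0, 12.6, -0.8, 0, 0.13, 0, -1, 0, 12.5, -1.4, 0, 0.13, 0, -1],
)

```text
time: 13.98
ee_pos: [0.6165, 0.1375, 0.1414]
tcp_rot: [-89.9, -0.1, -10.0]
wrist_force: [-0.6, 17.1, 11.3]
opening: -0.0001
```

```bash
python3 - <<'E'
from h import *
go((.08,.1891,.1315))
c=cam("side"); cv2.imwrite("pics/s11.png",cv2.resize(c["pixels"][130:340,235:425],None,fx=3.5,fy=2.8))
E
```

```text
t 13.9833 tcp_s [0.0812 0.1858 0.1354] rot [-89.88  -0.12  -9.96] F [-0.6 17.1 11.3] open -0.0001
row [-0.12, 0.4, 0.33] [-0.12, -0.11, 0.12]
```

View pics/s11.png

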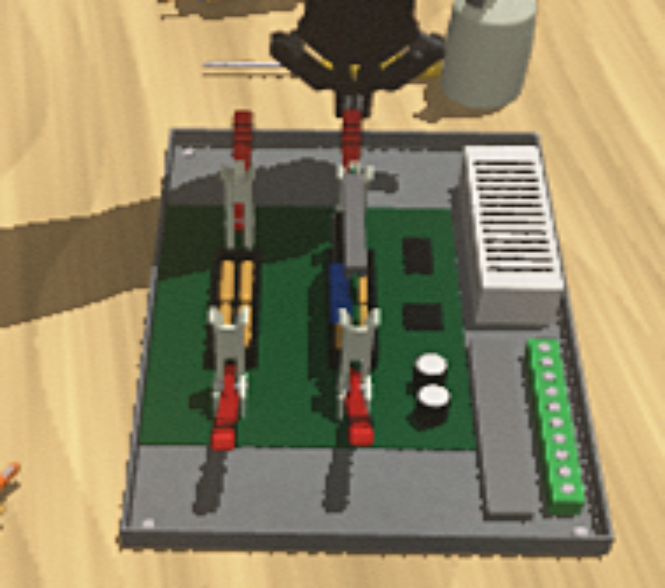

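arm_command(
  rows=[0, 0, 1.2, 0, 0, 0, -1, 0, -4, 1.2, 0, 0, 0, 0, 0, -8, 1.2, 0, 0, 0, 0, 0, -10, -1, 0, 0, 0, 0, 0, -10, -2.7, 0, 0, 0, 0, 0, -10, -2.7, 0, 0, 0, 0],
)

```text
time: 14.53
ee_pos: [0.612, 0.1092, 0.2436]
tcp_rot: [-89.9, -0.3, -10.1]
wrist_force: [-1.3, -0.2, -0.3]
opening: 0.0425
```

```bash
python3 - <<'E'
from h import *
go((.08,.1625,.1275))
c=cam("wrist"); cv2.imwrite("pics/w12.png",c["pixels"])
P,u,v=cloud(c); q=w2s(P); im=c["pixels"][v,u].astype(int)
red=(im[:,2]>100)&(im[:,1]<60)&(im[:,0]<60)&(q[:,2]>.03)&(abs(q[:,0]-.08)<.03)&(q[:,1]>.08)
z=q[red]; print(z.max(0),z.min(0),np.median(z,0)); 
m=z[:,1]>.12
print("slope fit", np.polyfit(z[m][:,1],z[m][:,2],1), len(z))
c=cam("side"); P,u,v=cloud(c); q=w2s(P); im=c["pixels"][v,u].astype(int)
red=(im[:,2]>100)&(im[:,1]<60)&(im[:,0]<60)&(q[:,2]>.03)&(abs(q[:,0]-.08)<.03)&(q[:,1]>.08)
z=q[red]; print(z.max(0),z.min(0))
E
```

```text
t 14.5333 tcp_s [0.0816 0.1571 0.2376] rot [-89.94  -0.34 -10.09] F [-1.3 -0.2 -0.3] open 0.0425
row [-0.23, 11.01, 0.52] [-0.06, -0.24, 0.34]
[0.08657194 0.17350358 0.09409722] [0.07298845 0.08001324 0.03012738] [0.07981865 0.1509694  0.07915828]
slope fit [ 0.86264001 -0.05363042] 1115
[0.08581521 0.16522314 0.10172903] [0.07490468 0.08958265 0.05288143]
```

View pics/w12.png

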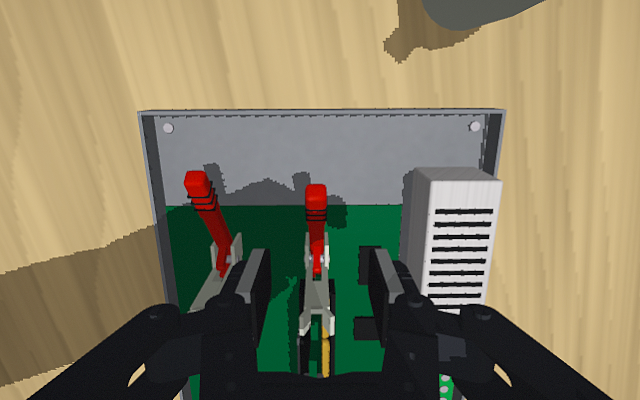

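arm_command(
  rows=[-0.2, 4, 0.1, 0, -0.24, 0.34, 0, -0.2, 8, 0.1, 0, -0.24, 0.34, 0, -0.2, 10.4, 0.1, 0, -0.24, 0.34, 0, -0.2, 10.4, 0.1, 0, -0.24, 0.34, 0, -0.2, 10.4, 0.1, 0, -0.24, 0.34, -1, -0.2, 10.4, 0.1, 0, -0.24, 0.34, -1, -0.2, 10.4, 0.1, 0, -0.24, 0.34, -1, -0.2, 10.4, 0.1, 0, -0.24, 0.34, -1, -0.2, 10.4, 0.1, 0, -0.24, 0.34, -1],
  force=30,
)

```text
time: 15.38
ee_pos: [0.6109, 0.1127, 0.138]
tcp_rot: [-89.9, 0.1, -9.7]
wrist_force: [5.3, 1.7, 4.1]
opening: 0.0131
```

```bash
python3 - <<'E'
from h import *
go((.08,.1582,.1333))
E
```

```text
t 15.3833 tcp_s [0.08   0.1604 0.132 ] rot [-8.989e+01  7.000e-02 -9.740e+00] F [5.3 1.7 4.1] open 0.0131
row [0.0, -0.13, -0.22] [-0.11, 0.11, -0.07]
```

arm_command(
  rows=[0, -0.5, -0.45, 0, 0, 0, -1, 0, -0.96, -0.93, 0, 0, 0, -1, 0, -1.4, -1.45, 0, 0, 0, -1, 0, -1.83, -1.98, 0, 0, 0, -1, 0, -2.08, -2.37, 0, 0, 0, -1, 0, -2.32, -2.75, 0, 0, 0, -1, 0, -2.53, -3.16, 0, 0, 0, -1, 0, -2.72, -3.56, 0, 0, 0, -1, 0, -2.9, -3.98, 0, 0, 0, -1, 0, -2.9, -3.98, 0, 0, 0, -1],
)

```text
time: 16.22
ee_pos: [0.6041, 0.0729, 0.1659]
tcp_rot: [-89.9, 0.1, -9.8]
wrist_force: [6.5, 1.6, -1.8]
opening: 0.0136
```

```bash
python3 - <<'E'
from h import *
go((.08,.1582,.1333))
c=cam("side"); cv2.imwrite("pics/s13.png",cv2.resize(c["pixels"][130:340,235:425],None,fx=3.5,fy=2.8))
E
```

```text
t 16.2167 tcp_s [0.08   0.12   0.1599] rot [-89.9    0.12  -9.76] F [ 6.5  1.6 -1.8] open 0.0136
row [0.01, 2.67, 3.81] [-0.1, 0.09, -0.12]
```

View pics/s13.png

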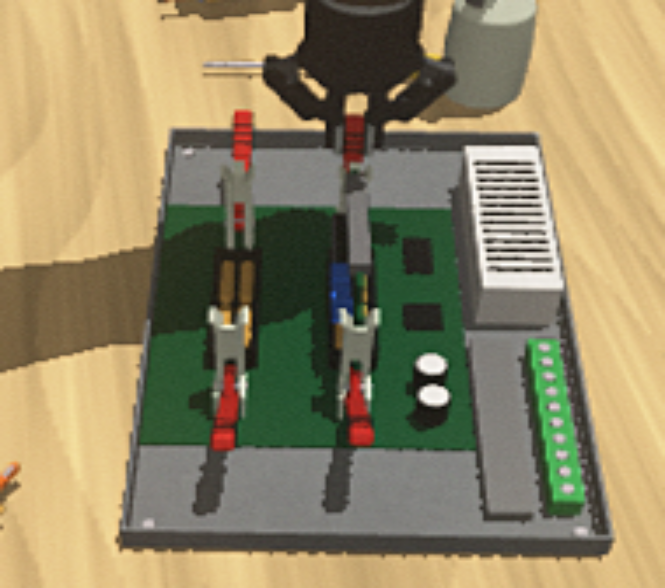

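arm_command(
  rows=[0, 0, 0, 0, 0, 0, 0, 0, 0, 0, 0, 0, 0, 0, 0, 0, 0, 0, 0, 0, 0, 0, -4, 0, 0, 0, 0, 0, 0, -8, 0, 0, 0, 0, 0, 0, -8, -4, 0, 0, 0, 0, 0, -8, -8, 0, 0, 0, 0, 0, -8, -12, 0, 0, 0, 0, 0, -8, -16, 0, 0, 0, 0, 0, -8, -20, 0, 0, 0, 0, 0, -8, -24, 0, 0, 0, 0, 0, -8, -27.7, 0, 0, 0, 0],
)

```text
time: 17.27
ee_pos: [0.5555, -0.202, 0.2448]
tcp_rot: [-90.0, 0.3, -9.8]
wrist_force: [0.4, -0.2, -0.3]
opening: 0.043
```

```bash
python3 - <<'E'
from h import *
go((.08,-.1582,.1333))
for n in ("side","top"):
  c=cam(n); cv2.imwrite(f"pics/{n}14.png",cv2.resize(c["pixels"][130:340,235:425] if n=="side" else c["pixels"][110:260,240:430],None,fx=3.5,fy=2.8))
  P,u,v=cloud(c); q=w2s(P); im=c["pixels"][v,u].astype(int)
  for x0,sg in ((.08,1),(.08,-1),(0,1),(0,-1)):
    red=(im[:,2]>90)&(im[:,1]<60)&(im[:,0]<60)&(q[:,2]>.03)&(abs(q[:,0]-x0)<.02)&(q[:,1]*sg>.08)&(abs(q[:,1])<.2)
    if red.any(): print(n,x0,sg,red.sum(),q[red].max(0).round(4),q[red].min(0).round(4))
E
```

```text
t 17.2667 tcp_s [ 0.0792 -0.1591  0.2388] rot [-90.     0.33  -9.75] F [ 0.4 -0.2 -0.3] open 0.043
row [0.14, 10.55, 0.09] [0.0, 0.1, -0.33]
side 0.08 -1 114 [ 0.0871 -0.0878  0.0892] [ 0.0748 -0.1752  0.0301]
side 0 1 83 [0.0065 0.1718 0.0825] [-0.0044  0.0881  0.0365]
side 0 -1 114 [ 0.0071 -0.0886  0.0844] [-0.0048 -0.179   0.0301]
top 0.08 1 23 [0.0854 0.132  0.1227] [0.0746 0.0877 0.0338]
top 0.08 -1 75 [ 0.0852 -0.0952  0.0924] [ 0.0738 -0.1675  0.0302]
top 0 1 78 [0.0062 0.1796 0.0866] [-0.006   0.0916  0.0303]
top 0 -1 64 [ 0.0052 -0.1013  0.0753] [-0.0064 -0.16    0.0302]
```

View pics/side14.png

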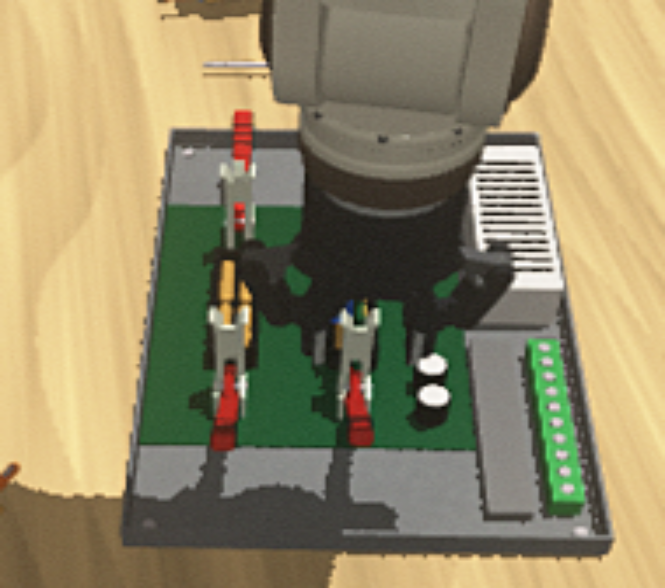

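arm_command(
  rows=[0.14, 4, -0.2, 0, 0.1, -0.33, 0, 0.14, 8, -0.2, 0, 0.1, -0.33, 0, 0.14, 10.8, -0.2, 0, 0.1, -0.33, 0, 0.14, 10.8, -0.2, 0, 0.1, -0.33, 0, 0.14, 10.8, -0.2, 0, 0.1, -0.33, -1, 0.14, 10.8, -0.2, 0, 0.1, -0.33, -1, 0.14, 10.8, -0.2, 0, 0.1, -0.33, -1, 0.14, 10.8, -0.2, 0, 0.1, -0.33, -1, 0.14, 10.8, -0.2, 0, 0.1, -0.33, -1],
  force=40,
)

```text
time: 18.12
ee_pos: [0.5569, -0.2021, 0.1391]
tcp_rot: [-90.0, -0.1, -9.8]
wrist_force: [-6.2, 1.3, 1.7]
opening: 0.0133
```

```bash
python3 - <<'E'
from h import *
go((.08,-.161,.13))
o=w2s(sensors.get_obs()["ee_pos"])
y=-o[1]-.088; z=o[2]-.054-.022; r=np.hypot(y,z); p=np.arctan2(y,z); print("theta",p-.116,"r",r)
for th in (.75,.6,.5,.4,.3,.2,.15,.1,.05,0,-.02):
    print(th, "tool y",round(-(r*np.cos(th+.116)-z)*100,2),"tool z",round(-(r*np.sin(th+.116)-y)*100,2))
E
```

```text
t 18.1167 tcp_s [ 0.0806 -0.159   0.1331] rot [-9.003e+01 -6.000e-02 -9.840e+00] F [-6.2  1.3  1.7] open 0.0133
row [-0.06, 0.31, -0.2] [0.03, 0.01, 0.06]
theta 0.7776634266039688 r 0.0910709247239507
0.75 tool y -0.19 tool z 0.16
0.6 tool y -1.16 tool z 1.12
0.5 tool y -1.73 tool z 1.84
0.4 tool y -2.22 tool z 2.6
0.3 tool y -2.62 tool z 3.42
0.2 tool y -2.95 tool z 4.27
0.15 tool y -3.08 tool z 4.7
0.1 tool y -3.19 tool z 5.15
0.05 tool y -3.28 tool z 5.59
0 tool y -3.34 tool z 6.04
-0.02 tool y -3.36 tool z 6.22
```

Drag right lever to about 0.1 first, watching the force.

arm_command(
  rows=[0, -0.6, 0.55, 0, 0, 0, -1, 0, -1.16, 1.12, 0, 0, 0, -1, 0, -1.73, 1.84, 0, 0, 0, -1, 0, -2.22, 2.6, 0, 0, 0, -1, 0, -2.42, 3.0, 0, 0, 0, -1, 0, -2.62, 3.42, 0, 0, 0, -1, 0, -2.8, 3.85, 0, 0, 0, -1, 0, -2.95, 4.27, 0, 0, 0, -1, 0, -3.08, 4.7, 0, 0, 0, -1, 0, -3.19, 5.15, 0, 0, 0, -1, 0, -3.19, 5.15, 0, 0, 0, -1],
)

```text
time: 19.03
ee_pos: [0.5655, -0.1518, 0.1707]
tcp_rot: [-90.1, -0.1, -9.9]
wrist_force: [-5.2, -3.3, 0.0]
opening: 0.0132
```

```bash
python3 - <<'E'
from h import *
go((.08,-.1072,.165))
o=w2s(sensors.get_obs()["ee_pos"])
y=-o[1]-.088; z=o[2]-.054-.022; r=np.hypot(y,z); p=np.arctan2(y,z); print("theta",p-.116,"r",r)
c=cam("side"); cv2.imwrite("pics/s15.png",cv2.resize(c["pixels"][130:340,235:425],None,fx=3.5,fy=2.8))
E
```

```text
t 19.0333 tcp_s [ 0.0805 -0.1079  0.1647] rot [-9.015e+01 -6.000e-02 -9.870e+00] F [-5.2 -3.3  0. ] open 0.0132
row [-0.05, -0.03, 0.07] [0.15, -0.02, 0.06]
theta 0.10452896997642556 r 0.09088596288759294
```

View pics/s15.png

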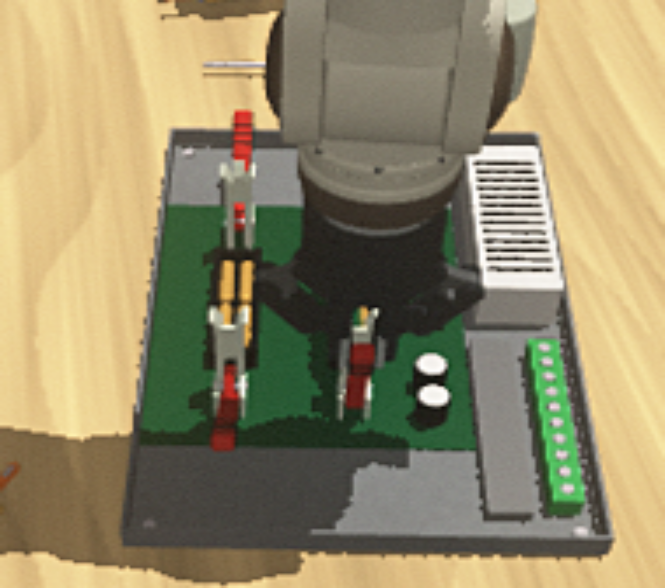

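arm_command(
  rows=[0, -0.08, 0.4, 0, 0, 0, -1, 0, -0.12, 0.7, 0, 0, 0, -1, 0, -0.15, 0.95, 0, 0, 0, -1, 0, -0.15, 1.2, 0, 0, 0, -1, 0, -0.15, 1.2, 0, 0, 0, -1],
)

```text
time: 19.5
ee_pos: [0.5675, -0.1403, 0.1725]
tcp_rot: [-90.2, -0.1, -9.9]
wrist_force: [-6.8, -5.5, 2.3]
opening: 0.013
```

```bash
python3 - <<'E'
from h import *
go((.08,-.1072,.165))
o=w2s(sensors.get_obs()["ee_pos"])
y=-o[1]-.088; z=o[2]-.054-.022; r=np.hypot(y,z); p=np.arctan2(y,z); print("theta",p-.116,"r",r)
E
```

```text
t 19.5 tcp_s [ 0.0805 -0.0963  0.1665] rot [-9.017e+01 -8.000e-02 -9.890e+00] F [-6.8 -5.5  2.3] open 0.013
row [-0.05, 0.15, -1.09] [0.17, -0.04, 0.08]
theta -0.025033584853124666 r 0.0908482305363133
```

arm_command(
  rows=[0, 0, 0.2, 0, 0, 0, -1, 0, 0, 0.4, 0, 0, 0, -1, 0, 0, 0.5, 0, 0, 0, -1],
)

```text
time: 19.75
ee_pos: [0.568, -0.1375, 0.1726]
tcp_rot: [-90.5, -0.1, -10.0]
wrist_force: [-11.0, -22.7, 2.4]
opening: 0.0131
```

```bash
python3 - <<'E'
from h import *
go((.08,-.1072,.165))
o=w2s(sensors.get_obs()["ee_pos"])
y=-o[1]-.088; z=o[2]-.054-.022; r=np.hypot(y,z); p=np.arctan2(y,z); print("theta",p-.116,"r",r)
E
```

```text
t 19.75 tcp_s [ 0.0805 -0.0934  0.1666] rot [-9.046e+01 -9.000e-02 -9.980e+00] F [-11.  -22.7   2.4] open 0.0131
row [-0.05, 0.18, -1.38] [0.46, -0.14, 0.09]
theta -0.056821077643042756 r 0.09079856652442653
```

arm_command(
  rows=[0, 0, -0.45, 0, 0, 0, -1, 0, 0, -0.45, 0, 0, 0, 0, 0, 0, -0.45, 0, 0, 0, 0, 0, 0, -0.45, 0, 0, 0, 0, 0, -4, -0.45, 0, 0, 0, 0, 0, -7.5, 0, 0, 0, 0, 0, 0, -7.5, 4, 0, 0, 0, 0, 0, -7.5, 8, 0, 0, 0, 0, 0, -7.5, 12, 0, 0, 0, 0, 0, -7.5, 16, 0, 0, 0, 0, 0, -7.5, 20, 0, 0, 0, 0, 0, -7.5, 21.2, 0, 0, 0, 0],
)

```text
time: 20.75
ee_pos: [0.6053, 0.0793, 0.2456]
tcp_rot: [-89.9, -0.1, -9.6]
wrist_force: [-0.3, -1.2, 0.0]
opening: 0.0427
```

```bash
python3 - <<'E'
from h import *
go((.08,.12,.16))
c=cam("side"); cv2.imwrite("pics/s16.png",cv2.resize(c["pixels"][130:340,235:425],None,fx=3.5,fy=2.8))
c=cam("wrist"); cv2.imwrite("pics/w16.png",c["pixels"])
P,u,v=cloud(c); q=w2s(P); im=c["pixels"][v,u].astype(int)
red=(im[:,2]>100)&(im[:,1]<60)&(im[:,0]<60)&(q[:,2]>.03)&(abs(q[:,0]-.08)<.03)&(q[:,1]>.08)
z=q[red]; print(z.max(0),z.min(0)); print(z[z[:,2]>z[:,2].max()-.008].mean(0))
E
```

```text
t 20.75 tcp_s [0.0802 0.1266 0.2396] rot [-8.99e+01 -8.00e-02 -9.62e+00] F [-0.3 -1.2  0. ] open 0.0427
row [-0.03, 7.95, -0.67] [-0.1, 0.23, 0.08]
[0.08670604 0.13394698 0.12285452] [0.0725702  0.08004584 0.03844219]
[0.07987224 0.12814865 0.11989615]
```

View pics/s16.png

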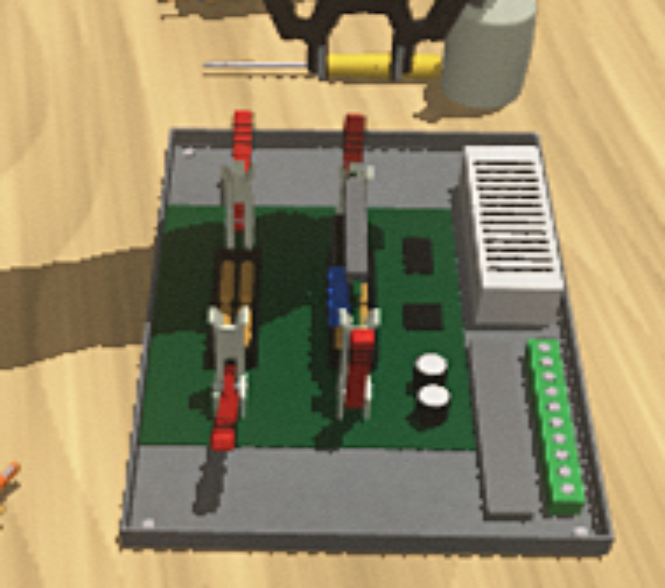

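View pics/w16.png

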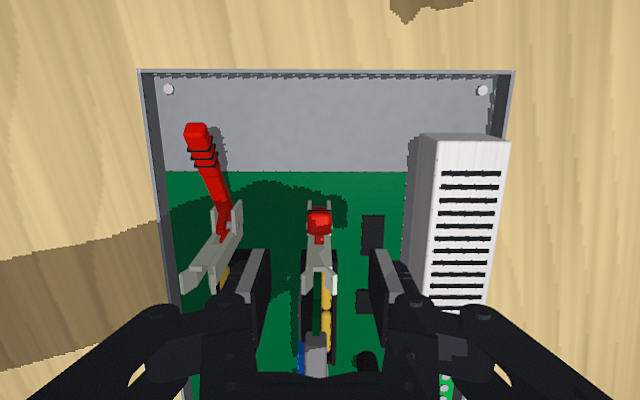

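arm_command(
  rows=[0, 3, -0.35, 0, 0.23, 0, 0, 0, 6, -0.35, 0, 0.23, 0, 0, 0, 8, -0.35, 0, 0.23, 0, 0, 0, 8, -0.35, 0, 0.23, 0, 0, 0, 8, -0.35, 0, 0.23, 0, -1, 0, 8, -0.35, 0, 0.23, 0, -1, 0, 8, -0.35, 0, 0.23, 0, -1, 0, 8, -0.35, 0, 0.23, 0, -1, 0, 8, -0.35, 0, 0.23, 0, -1],
)

```text
time: 21.6
ee_pos: [0.6041, 0.0707, 0.1672]
tcp_rot: [-90.0, -0.1, -10.1]
wrist_force: [-5.8, -0.2, 3.1]
opening: 0.0135
```

```bash
python3 - <<'E'
from h import *
go((.08,.12,.16))
o=w2s(sensors.get_obs()["ee_pos"])
y=o[1]-.088; z=o[2]-.054-.022; r=np.hypot(y,z); p=np.arctan2(y,z); print("theta",p-.116,"r",r)
for th in (.25,.2,.15,.1,.05,0,-.03):
    print(th, "tool y",round(-(r*np.cos(th+.116)-z)*100,2),"tool z",round((r*np.sin(th+.116)-y)*100,2))
E
```

```text
t 21.6 tcp_s [0.0804 0.1179 0.1612] rot [-8.997e+01 -6.000e-02 -1.007e+01] F [-5.8 -0.2  3.1] open 0.0135
row [-0.05, 0.12, 0.21] [-0.03, -0.22, 0.06]
theta 0.22133348279747433 r 0.09027850574612406
0.25 tool y 0.09 tool z 0.24
0.2 tool y -0.06 tool z -0.18
0.15 tool y -0.19 tool z -0.61
0.1 tool y -0.3 tool z -1.05
0.05 tool y -0.38 tool z -1.5
0 tool y -0.45 tool z -1.94
-0.03 tool y -0.48 tool z -2.21
```

arm_command(
  rows=[0, -0.12, -0.4, 0, 0, 0, -1, 0, -0.25, -0.8, 0, 0, 0, -1, 0, -0.36, -1.2, 0, 0, 0, -1, 0, -0.45, -1.6, 0, 0, 0, -1, 0, -0.53, -2.0, 0, 0, 0, -1, 0, -0.56, -2.3, 0, 0, 0, -1, 0, -0.56, -2.3, 0, 0, 0, -1],
)

```text
time: 22.18
ee_pos: [0.6003, 0.0492, 0.1719]
tcp_rot: [-89.8, -0.0, -10.0]
wrist_force: [-2.9, 8.7, -3.7]
opening: 0.0129
```

```bash
python3 - <<'E'
from h import *
go((.08,.12,.16))
E
```

```text
t 22.1833 tcp_s [0.0803 0.0961 0.1659] rot [-8.976e+01 -1.000e-02 -1.002e+01] F [-2.9  8.7 -3.7] open 0.0129
row [-0.04, 0.6, 2.39] [-0.24, -0.17, 0.01]
```

arm_command(
  rows=[0, 0, -0.2, 0, 0, 0, -1, 0, 0, -0.4, 0, 0, 0, -1, 0, 0, -0.5, 0, 0, 0, -1],
)

```text
time: 22.43
ee_pos: [0.6001, 0.0481, 0.172]
tcp_rot: [-89.3, -0.0, -9.8]
wrist_force: [2.0, 34.8, -7.3]
opening: 0.013
```

```bash
python3 - <<'E'
from h import *
go((.08,.12,.16))
E
```

```text
t 22.4333 tcp_s [0.0803 0.0949 0.166 ] rot [-8.928e+01 -2.000e-02 -9.840e+00] F [ 2.  34.8 -7.3] open 0.013
row [-0.03, 0.63, 2.5] [-0.72, 0.01, 0.02]
```

arm_command(
  rows=[0, 0, 0.5, 0, 0, 0, -1, 0, 0, 0.5, 0, 0, 0, 0, 0, 0, 0.5, 0, 0, 0, 0, 0, 0, 0.5, 0, 0, 0, 0, 0, -4, 0.5, 0, 0, 0, 0, 0, -8, 0.5, 0, 0, 0, 0, 0, -12, 0.5, 0, 0, 0, 0, 0, -15, -1, 0, 0, 0, 0, 0, -15, -4, 0, 0, 0, 0, 0, -15, -6, 0, 0, 0, 0, 0, -15, -6, 0, 0, 0, 0, 0, -15, -6, 0, 0, 0, 0],
)

```text
time: 23.43
ee_pos: [0.5887, -0.0173, 0.3213]
tcp_rot: [-90.0, -0.1, -10.2]
wrist_force: [1.2, -0.5, 0.6]
opening: 0.0429
```

```bash
cat > chk.py <<'E'
from h import *
import sys
k=sys.argv[1]
go((.08,.12,.16))
for n in ("side","wrist","top"):
  c=cam(n); 
  im0=c["pixels"]
  cv2.imwrite(f"pics/{n}{k}.png",cv2.resize(im0[130:340,235:425],None,fx=3.5,fy=2.8) if n=="side" else cv2.resize(im0[110:260,240:430],None,fx=3.5,fy=3.5) if n=="top" else im0)
  P,u,v=cloud(c); q=w2s(P); im=im0[v,u].astype(int)
  for sg in (1,-1):
    red=(im[:,2]>90)&(im[:,1]<60)&(im[:,0]<60)&(q[:,2]>.11)&(abs(q[:,0]-.08)<.03)&(q[:,1]*sg>.08)&(abs(q[:,1])<.2)
    if red.any(): z=q[red]; print(n,sg,len(z),z.max(0).round(4),z.min(0).round(4),"topmean",z[z[:,2]>.122].mean(0).round(4))
  s=(q[:,2]>.1)&(q[:,2]<.15)&(abs(q[:,0]-.08)<.015)&(abs(q[:,1])<.05)&(abs(im[:,2]-im[:,0])<25)
  s&=q[:,2]>np.percentile(q[s][:,2],50)-.004 if s.any() else s
  if s.sum()>5: print("rail",n,s.sum(),q[s].mean(0).round(4),q[s].min(0).round(3),q[s].max(0).round(3),"slope",np.polyfit(q[s][:,1],q[s][:,2],1).round(4))
E
python3 chk.py 20
```

```text
t 23.4333 tcp_s [0.0803 0.0286 0.3153] rot [-9.000e+01 -8.000e-02 -1.022e+01] F [ 1.2 -0.5  0.6] open 0.0429
row [-0.12, 15.53, 9.14] [-0.0, -0.37, 0.08]
side 1 32 [0.0875 0.1088 0.1266] [0.0751 0.0983 0.1142] topmean [0.0799 0.104  0.125 ]
side -1 38 [ 0.0865 -0.1087  0.1261] [ 0.0741 -0.119   0.1108] topmean [ 0.0803 -0.1113  0.1239]
rail side 212 [ 0.0789 -0.001   0.1226] [ 0.072 -0.05   0.119] [0.086 0.05  0.127] slope [-0.0101  0.1226]
wrist 1 347 [0.0859 0.1128 0.1286] [0.0731 0.1008 0.1122] topmean [0.0797 0.1068 0.1261]
wrist -1 311 [ 0.0863 -0.1017  0.1267] [ 0.0737 -0.1158  0.1101] topmean [ 0.08   -0.1085  0.1245]
rail wrist 2002 [0.078  0.0037 0.1238] [ 0.071 -0.048  0.121] [0.084 0.05  0.126] slope [-0.002   0.1238]
top 1 15 [0.0853 0.1109 0.1271] [0.0748 0.1011 0.1224] topmean [0.0804 0.1061 0.1247]
```

View pics/side20.png

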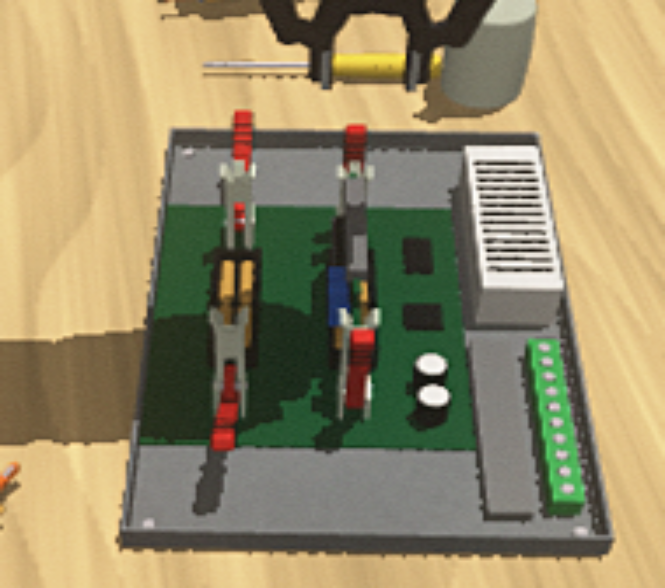

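View pics/wrist20.png

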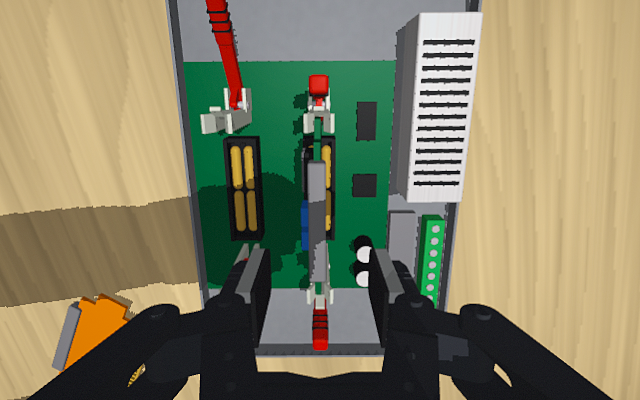

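arm_command(
  rows=[0, 2, -4, 0, -0.3, 0, -1, 0, 4, -8, 0, -0.3, 0, -1, 0, 5, -12, 0, -0.3, 0, -1, 0, 6, -16, 0, -0.3, 0, -1, 0, 7, -17.4, 0, -0.3, 0, -1, 0, 10, -17.4, 0, -0.3, 0, -1, 0, 14, -17.4, 0, -0.3, 0, -1, 0, 14, -17.4, 0, -0.3, 0, -1, 0, 14, -17.4, 0, -0.3, 0, -1],
)

```text
time: 24.33
ee_pos: [0.5575, -0.1863, 0.179]
tcp_rot: [-90.0, 0.3, -9.7]
wrist_force: [0.4, 0.5, 0.4]
opening: -0.0
```

```bash
python3 - <<'E'
from h import *
go((.08,-.116,.175))
E
```

```text
t 24.3333 tcp_s [ 0.0785 -0.1433  0.173 ] rot [-89.96   0.25  -9.73] F [0.4 0.5 0.4] open -0.0
row [0.16, -0.2, 2.73] [-0.04, 0.12, -0.25]
```

arm_command(
  rows=[0.15, 0, 0.8, 0, 0.12, -0.25, -1, 0.15, 0, 1.5, 0, 0.12, -0.25, -1, 0.15, -0.05, 2.0, 0, 0.12, -0.25, -1, 0.15, -0.1, 2.3, 0, 0.12, -0.25, -1, 0.15, -0.15, 2.6, 0, 0.12, -0.25, -1, 0.15, -0.15, 2.8, 0, 0.12, -0.25, -1, 0.15, -0.15, 3.0, 0, 0.12, -0.25, -1, 0.15, -0.15, 3.0, 0, 0.12, -0.25, -1],
)

```text
time: 25.0
ee_pos: [0.5651, -0.1585, 0.1828]
tcp_rot: [-90.1, -0.3, -9.9]
wrist_force: [-0.9, -7.4, 4.7]
opening: 0.0
```

```bash
python3 - <<'E'
from h import *
go((.08,-.116,.175))
E
```

```text
t 25.0 tcp_s [ 0.0813 -0.1146  0.1768] rot [-90.13  -0.33  -9.93] F [-0.9 -7.4  4.7] open 0.0
row [-0.13, 0.18, -0.14] [0.13, -0.08, 0.33]
```

arm_command(
  rows=[0, 0, 0.2, 0, 0, 0, -1, 0, 0, 0.4, 0, 0, 0, -1, 0, 0, 0.4, 0, 0, 0, -1],
)

```text
time: 25.25
ee_pos: [0.5653, -0.1577, 0.1829]
tcp_rot: [-90.5, -0.3, -10.1]
wrist_force: [-5.7, -25.8, 4.7]
opening: 0.0001
```

```bash
python3 - <<'E'
from h import *
go((.08,-.116,.175))
E
```

```text
t 25.25 tcp_s [ 0.0812 -0.1137  0.1769] rot [-90.51  -0.34 -10.09] F [ -5.7 -25.8   4.7] open 0.0001
row [-0.12, 0.19, -0.23] [0.51, -0.24, 0.33]
```

arm_command(
  rows=[0, 0, -1.5, 0, 0, 0, -1, 0, -1, -3, 0, 0, 0, -1, 0, -5, -3, 0, 0, 0.3, -1, 0, -7.5, -1, 0, 0, 0.3, -1, 0, -7.5, 3, 0, 0, 0.3, -1, 0, -7.5, 7, 0, 0, 0.3, -1, 0, -7.5, 11, 0, 0, 0.3, -1, 0, -7.5, 15, 0, 0, 0.3, -1, 0, -7.5, 19, 0, 0, 0.3, -1, 0, -7.5, 23, 0, 0, 0.3, -1, 0, -7.5, 25.8, 0, 0, 0.3, -1, 0, -7.5, 25.8, 0, 0, 0.3, -1],
)

```text
time: 26.25
ee_pos: [0.6097, 0.1054, 0.256]
tcp_rot: [-89.9, 0.1, -9.6]
wrist_force: [0.6, -0.3, 0.1]
opening: 0.0
```

arm_command(
  rows=[0, 3.5, 0, 0, 0, 0, -1, 0, 7.3, 0, 0, 0, 0, -1, 0, 7.3, 0, 0, 0, 0, -1, 0, 7.3, 0, 0, 0, 0, -1],
)

```text
time: 26.58
ee_pos: [0.6083, 0.1, 0.1824]
tcp_rot: [-90.1, 0.3, -9.9]
wrist_force: [-0.2, 0.1, 1.5]
opening: 0.0005
```

```bash
python3 - <<'E'
from h import *
go((.08,.116,.175))
E
```

```text
t 26.5833 tcp_s [0.0796 0.1474 0.1764] rot [-90.07   0.32  -9.9 ] F [-0.2  0.1  1.5] open 0.0005
row [0.05, 0.14, -3.14] [0.07, -0.05, -0.32]
```

arm_command(
  rows=[0.05, 0, -1, 0, -0.05, -0.3, -1, 0.05, 0, -1.8, 0, -0.05, -0.3, -1, 0.05, -0.05, -2.3, 0, -0.05, -0.3, -1, 0.05, -0.05, -2.7, 0, -0.05, -0.3, -1, 0.05, -0.05, -3.1, 0, -0.05, -0.3, -1, 0.05, -0.05, -3.4, 0, -0.05, -0.3, -1, 0.05, -0.05, -3.7, 0, -0.05, -0.3, -1, 0.05, -0.05, -3.8, 0, -0.05, -0.3, -1],
)

```text
time: 27.25
ee_pos: [0.6051, 0.0678, 0.1865]
tcp_rot: [-89.2, -0.4, -9.6]
wrist_force: [6.4, 39.1, 3.0]
opening: 0.0002
```

```bash
python3 - <<'E'
from h import *
go((.08,.116,.175))
E
```

```text
t 27.25 tcp_s [0.0819 0.1152 0.1805] rot [-89.21  -0.44  -9.6 ] F [ 6.4 39.1  3. ] open 0.0002
row [-0.19, 0.55, 0.07] [-0.79, 0.25, 0.44]
```

arm_command(
  rows=[0, 0, 1.2, 0, 0, 0, -1, 0, 0, 3.5, 0, 0, 0, -1, 0, -4, 3.5, 0, 0, 0, -1, 0, -8, 3.5, 0, 0, 0, -1, 0, -12, 1, 0, 0, 0, -1, 0, -14, -2, 0, 0, 0, -1, 0, -14, -6, 0, 0, 0, 0, 0, -14, -8.5, 0, 0, 0, 0, 0, -14, -8.5, 0, 0, 0, 0, 0, -14, -8.5, 0, 0, 0, 0],
)

```text
time: 28.08
ee_pos: [0.5881, -0.0225, 0.325]
tcp_rot: [-90.0, -0.3, -10.0]
wrist_force: [1.0, 0.4, 0.2]
opening: 0.0422
```

```bash
python3 chk.py 30
```

```text
t 28.0833 tcp_s [0.0806 0.0233 0.319 ] rot [-90.01  -0.29 -10.  ] F [1.  0.4 0.2] open 0.0422
row [-0.17, 15.9, 9.67] [0.01, -0.15, 0.29]
side 1 35 [0.0874 0.1005 0.127 ] [0.075  0.0912 0.1141] topmean [0.081  0.0965 0.1247]
side -1 45 [ 0.0868 -0.093   0.128 ] [ 0.0742 -0.1057  0.113 ] topmean [ 0.0798 -0.0991  0.1252]
rail side 207 [ 0.0791 -0.002   0.1214] [ 0.072 -0.05   0.118] [0.086 0.048 0.125] slope [0.0005 0.1214]
wrist 1 328 [0.086  0.1054 0.1297] [0.0731 0.093  0.1135] topmean [0.0796 0.0991 0.1273]
wrist -1 309 [ 0.0861 -0.0895  0.1288] [ 0.0736 -0.103   0.1101] topmean [ 0.0798 -0.0953  0.1263]
rail wrist 2007 [0.0782 0.0031 0.1226] [ 0.071 -0.048  0.12 ] [0.085 0.05  0.125] slope [0.0019 0.1225]
top 1 16 [0.0857 0.1047 0.129 ] [0.074  0.094  0.1217] topmean [0.0795 0.0988 0.1267]
```

View pics/side30.png

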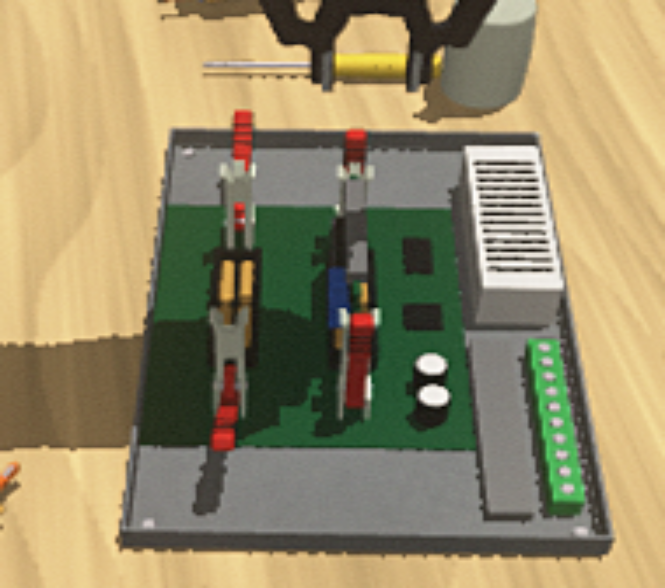

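View pics/wrist30.png

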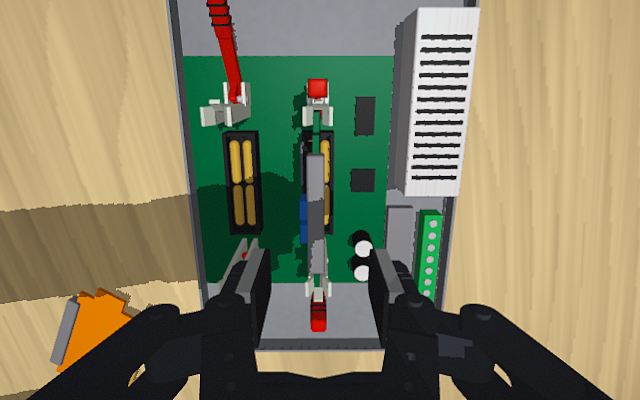

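```bash
python3 - <<'E'
from h import *
side=cam("side");wr=cam("wrist")
for n,c0,c1 in (("side",np.load("side0.npy",allow_pickle=True).item(),side),("wrist",np.load("w1.npy",allow_pickle=True).item(),wr)):
  for nm,c,x0 in (("init worn",c0,0),("now spare",c1,.08)):
    P,u,v=cloud(c); q=w2s(P); im=c["pixels"][v,u].astype(int)
    s=(q[:,2]>.117)&(abs(q[:,0]-x0)<.015)&(abs(q[:,1])<.048)
    a=q[s]; print(n,nm,"rail x,z",np.median(a,0).round(4))
    for sg in (1,-1):
      red=(im[:,2]>90)&(im[:,1]<60)&(im[:,0]<60)&(abs(q[:,0]-x0)<.03)&(q[:,1]*sg>.08)&(q[:,2]>.119)
      if red.sum()>3: print("  lever",sg,np.median(q[red],0).round(4))
E
```

```text
side init worn rail x,z [ 0.0011 -0.0038  0.1209]
  lever 1 [0.0014 0.0954 0.1244]
  lever -1 [ 0.0004 -0.0992  0.1254]
side now spare rail x,z [ 0.0798 -0.012   0.4729]
  lever 1 [0.0821 0.0946 0.1244]
  lever -1 [ 0.0804 -0.101   0.1251]
wrist init worn rail x,z [0.0029 0.022  0.3222]
  lever 1 [0.0007 0.1002 0.1272]
  lever -1 [-0.0033 -0.0918  0.1255]
wrist now spare rail x,z [0.0788 0.0358 0.3222]
  lever 1 [0.0794 0.0991 0.1273]
  lever -1 [ 0.08   -0.0937  0.1266]
```

arm_command(
  rows=[0, 2, -4, 0, 0, 0.3, -1, 0, 4, -8, 0, 0, 0.3, -1, 0, 5, -12, 0, 0, 0.3, -1, 0, 6, -15, 0, 0, 0.3, -1, 0, 7, -16.5, 0, 0, 0.3, -1, 0, 10, -16.5, 0, 0, 0.3, -1, 0, 13.8, -16.5, 0, 0, 0.3, -1, 0, 14.2, -16.5, 0, 0, 0.3, -1, 0, 14.2, -15.8, 0, 0, 0.3, -1, 0, 14.2, -15, 0, 0, 0.3, -1, 0, 14.2, -14.3, 0, 0, 0.3, -1, 0, 14.2, -14.0, 0, 0, 0.3, -1],
)

```text
time: 29.33
ee_pos: [0.5662, -0.1584, 0.1852]
tcp_rot: [-90.2, -0.2, -9.8]
wrist_force: [-3.6, -16.2, 3.5]
opening: 0.0001
```

```bash
python3 - <<'E'
from h import *
go((.08,-.112,.175))
E
```

```text
t 29.3333 tcp_s [ 0.0823 -0.1144  0.1792] rot [-90.17  -0.17  -9.79] F [ -3.6 -16.2   3.5] open 0.0001
row [-0.23, 0.42, 0.24] [0.17, 0.06, 0.17]
```

arm_command(
  rows=[0, 0, 0.3, 0, 0, 0, -1, 0, 0, 0.4, 0, 0, 0, -1, 0, 0, 0.4, 0, 0, 0, -1],
)

```text
time: 29.58
ee_pos: [0.5663, -0.1579, 0.1853]
tcp_rot: [-90.5, -0.2, -10.0]
wrist_force: [-4.5, -22.1, 2.1]
opening: 0.0003
```

arm_command(
  rows=[0, 0, -1.5, 0, 0, 0, -1, 0, -1, -3, 0, 0, 0, -1, 0, -5, -3, 0, 0, 0, -1, 0, -8, -1, 0, 0, 0, -1, 0, -12, 3, 0, 0, 0, -1, 0, -14, 7, 0, 0, 0, -1, 0, -14, 11, 0, 0, 0, 0, 0, -14, 14, 0, 0, 0, 0, 0, -14, 14, 0, 0, 0, 0, 0, -14, 14, 0, 0, 0, 0],
)

```text
time: 30.42
ee_pos: [0.5903, -0.014, 0.3244]
tcp_rot: [-90.0, -0.1, -9.6]
wrist_force: [0.7, -1.2, -0.2]
opening: 0.0428
```

```bash
python3 - <<'E'
from h import *
go((.08,.02,.3))
side=cam("side");wr=cam("wrist");cv2.imwrite("pics/s40.png",side["pixels"]);cv2.imwrite("pics/w40.png",wr["pixels"])
for n,c0,c1 in (("side",np.load("side0.npy",allow_pickle=True).item(),side),("wrist",np.load("w1.npy",allow_pickle=True).item(),wr)):
  for nm,c,x0 in (("init worn",c0,0),("now spare",c1,.08)):
    P,u,v=cloud(c); q=w2s(P); im=c["pixels"][v,u].astype(int)
    s=(q[:,2]>.117)&(q[:,2]<.135)&(abs(q[:,0]-x0)<.015)&(abs(q[:,1])<.048)
    a=q[s]; print(n,nm,"rail x,z",np.median(a,0).round(4),np.polyfit(a[:,1],a[:,2],1).round(4))
    for sg in (1,-1):
      red=(im[:,2]>90)&(im[:,1]<60)&(im[:,0]<60)&(abs(q[:,0]-x0)<.03)&(q[:,1]*sg>.08)&(q[:,2]>.119)
      if red.sum()>3: print("  lever",sg,np.median(q[red],0).round(4))
E
```

```text
t 30.4167 tcp_s [0.0813 0.0321 0.3184] rot [-89.97  -0.12  -9.58] F [ 0.7 -1.2 -0.2] open 0.0428
row [-0.14, 1.84, -1.21] [-0.03, 0.27, 0.12]
side init worn rail x,z [ 0.0011 -0.0038  0.1209] [0.0012 0.1209]
  lever 1 [0.0014 0.0954 0.1244]
  lever -1 [ 0.0004 -0.0992  0.1254]
side now spare rail x,z [0.079  0.     0.1214] [-0.0035  0.1213]
  lever 1 [0.0798 0.0948 0.1247]
  lever -1 [ 0.0804 -0.1013  0.1249]
wrist init worn rail x,z [0.0006 0.0037 0.1224] [0.0039 0.1223]
  lever 1 [0.0007 0.1002 0.1272]
  lever -1 [-0.0033 -0.0918  0.1255]
wrist now spare rail x,z [0.0779 0.0037 0.1226] [0.0018 0.1225]
  lever 1 [0.0794 0.0992 0.1274]
  lever -1 [ 0.0796 -0.0937  0.1265]
```

View pics/s40.png

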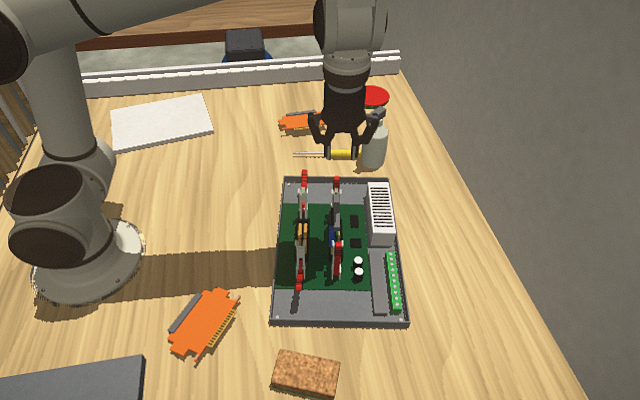

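```bash
python3 -c "
from h import *
bot.job_done()"
```

```text
the job is handed in; nothing more can be done
```

The green board is out of the worn (nearer) slot and locked in the spare one, with its relay face still towards the robot. I handed the job in at about 30.5 s of the 67 s allowed.

**What I did:** I pushed both worn-slot levers out to their stops and lifted the board by its rail. I moved it 80 mm across, lowered it onto the open claws and closed both spare levers to their hard stops.

**What went wrong and was fixed:**
- The first push on the spare left lever jammed at about 17 N, so I swung that lever by gripping it instead.
- After the first closing, both spare levers had eased out by roughly 0.06 to 0.11 rad. I pushed each one in again from outside, and the right one a further time.

**Last checks:**
- **Board height:** the rail top was within 0.2 mm (wrist camera) to 0.5 mm (side camera) of its height when home in the old slot, and level.
- **Levers:** three of the four lever-top readings were within about 2 mm of the upright worn levers at the start. The side camera put the right lever about 2 mm further out, but it was already against its stop when I pushed it once more. For the right lever the wrist camera also read 2 mm further out, but the view was partly hidden at the start.
- **Board tilt:** the cameras put the rail 1 to 2 mm towards the robot from the slot's centre. I judged that to be camera error or play in the groove, not a bad seat.
- **Surroundings:** I never touched the bystanders or the orange look-alikes, and the gripper was open and clear at hand-in.
- **Force:** the highest wrist force I read was about 39 N, from the fingers pressing a lever against its stop.

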